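# Lay the lock housings in the tray, open face up, orange ends alike

## Task

Lay the two loose black lock housings flat in the two empty lanes of the blue tray (the ones with a yellow strip), one in each, open face up and with the orange end pointing the same way as on the housing already in the tray. One of them lies face down on the bench, so it has to be turned over; set them down by hand rather than letting them drop or topple. Leave the housing already in the tray and the other things on the bench where they are.

Things in the scene. Friction and masses are not known exactly. Their poses are not given: they have to be found in the camera images.
- housing_a: black lock housing, a bar 130 x 38 x 34 high, 0.14-0.28 kg: a trough closed on one long 38 mm face, open on the other (brass and steel inside); the last 18 mm at one end are orange. Flat ends: it can stand on either. Origin: centre of the closed face; x to the orange end (at +65), y across, z out of the open face (at +34). Starts open face DOWN (z down, origin 34 mm above the bench)
- housing_b: black lock housing, a bar 130 x 38 x 34 high, 0.14-0.28 kg: a trough closed on one long 38 mm face, open on the other (brass and steel inside); the last 18 mm at one end are orange. Flat ends: it can stand on either. Origin: centre of the closed face; x to the orange end (at +65), y across, z out of the open face (at +34). Starts on the bench open face up
- housing_c: black lock housing, a bar 130 x 38 x 34 high, 0.14-0.28 kg: a trough closed on one long 38 mm face, open on the other (brass and steel inside); the last 18 mm at one end are orange. Flat ends: it can stand on either. Origin: centre of the closed face; x to the orange end (at +65), y across, z out of the open face (at +34). The pattern, already right in its lane
- housing_a_orange (a point): middle of the orange end face of housing_a, 17 mm above its closed face
- housing_b_orange (a point): middle of the orange end face of housing_b, 17 mm above its closed face
- tray: blue tray fixed to the bench, 176 x 240 x 10. Three sunk lanes, each 152 long, 46 wide, 6 deep (floor 4 mm above the bench), centred at y = -72, 0, +72; flat lands 26 wide between them, 10 mm above the bench. Origin: centre of its underside; x runs along the lanes, the way orange ends point; z up. Any lane may be the occupied one
- strip_1: flat yellow strip 146 x 40, 1 mm thick, fixed, marking an empty lane of the tray. Origin: centre of that lane's floor (4 mm above the bench); x runs along the lane, the way the orange end must point; z up
- strip_2: flat yellow strip 146 x 40, 1 mm thick, fixed, marking an empty lane of the tray. Origin: centre of that lane's floor (4 mm above the bench); x runs along the lane, the way the orange end must point; z up
- driver: red electric screwdriver lying on the bench, 205 long, 40 high, bystander; origin under its middle
- tape: ring of yellow tape lying flat, 90 across, 45 high, bystander; origin under its centre
- dish: red open dish of small metal parts, 120 x 140 x 30, bystander; origin under its centre
- oil: orange oil bottle standing, 52 across, 110 high, bystander; origin under its centre
- faceplate: flat steel plate 140 x 22 x 6 lying on the bench, bystander; origin under its centre
- carton: closed cardboard carton 120 x 150 x 70, bystander; origin under its centre
Not all that is in view belongs to the job. What is shaped like the housing_a but purple is not meant.

How it is judged:
By the outcome, as a careful person would: the job done as asked, in the order asked, and still so for the second after the job is handed in, with the robot touching nothing.
It also fails if it takes over 72 s, if anything falls off the work surface, if the arm or the gripper's body presses on something with over 40 N, if the wrist force passes 120 N, or if a joint passes its speed limit or range.

## Robot

A 6-joint arm with a two-finger parallel gripper is mounted at the origin on the work surface. World frame = base frame: x ahead of the robot, y to its left, z up, the work surface at z = 0. Lengths are in mm, angles in rad, forces in N, time in s.
With the tool pointing down it reaches from about 275 to 775 mm from the base axis. Payload 14.6 kg.
Tool frame: the origin (TCP) lies at the very end of the fingers, on their centre line; the grasp point (between the pads) lies 19 mm behind it (manip.grasp_offset is the z of the grasp point in the tool frame, in mm); z points along the fingers, y is the line along which they close (so a half turn about z gives the same grasp; the last joint's range is limited). The gripper opens to 85 mm and grips with 20 to 120 N. Pads are 22 mm wide; open, the fingers measure 114 mm over their backs; the gripper's body (76 mm by 85 mm) begins 54 mm behind the grasp point. The pads swing forward as they close: fully open they stand 13 mm farther back than shut.
Start: joints at [0.977, 0.263, -0.048, 1.259, 0, 1.415], TCP at [223.053, 475.264, 231.278] pointing down, gripper open.
Joint ranges: [-2.65, 2.65], [-0.89, 1.7], [-1.18, 1.37], [-2.13, 2.11], [-1.35, 1.29], [-3.14, 3.14]. Speed limits (rad/s): [1.89, 1.89, 2.57, 2.79, 3.14, 3.14].

## Interface

Orientations are given as [roll, pitch, yaw] about the fixed x, y, z axes, in that order (R = Rz(yaw) Ry(pitch) Rx(roll)).
In Python, from station import manip gives the robot as it stands.
- The arm moves only by the tool send_rows, never from a script. Its argument "commands" is a list of rows, each an object of numbers: "gripper": the finger opening in cm, from 0 to 8.54; "x", "y", "z": the shift along the tool's x, y, z in cm; "yaw": the turn about the tool's z in rad. A call has 1 to 12 rows; each row is the pose to reach, as a shift and turn from the pose commanded when the call began, along the tool's axes at that moment; what a row does not reach only later rows make up. A row lasts 1/10 s, in which the tool goes at most 50 mm and 8.59 degrees, less where a joint would pass 70% of its speed; a pose out of reach is approached as far as the arm can. A call with a gripper value outside its range is refused whole. The fingers move at their own pace and stop on an object; "grip_force" is the grip in N (left out, the last holds). Time passes only in rows, so rows that repeat a pose let the fingers close. It gives the time, the measured TCP pose, the force, the opening and the grip force at its end, in the units of the state.
- manip.sense(): the state, without advancing time (a new reading comes with each control period).
- manip.read_camera(name): name is "side" or "top" or "wrist"; returns the picture (420x560x3 uint8, red, green, blue); there is no depth.
- manip.camera_params(name): a dict with "fovy" (degrees; the focal length in pixels is half the picture's height over the tangent of half this angle, whatever the lens; pixels are square), "cx", "cy" (the principal point, pixels), "R" (3x3) and "t" (3): a world point X has camera coordinates R X + t. Camera axes: x right, y down, z forward; pixel columns grow to the right and rows downward; lengths in mm; the calibration is good to about 2 mm. The wrist camera is an equidistant fisheye: a pixel r from the principal point sees the ray r / f radians off the axis. A picture is of the moment at which its call begins: read the wrist's pose just before it. camera_params takes no time and is no camera call; for the wrist camera it gives the pose at the moment of the call.
- manip.job_done(): hands the job in; it is judged then, once.
The state is a dict: "t": time; "joint_pos": joint angles; "joint_velocities": joint speeds; "effort": joint torques, N m; "eef_pos": TCP position; "tool_rot": TCP orientation; "ft_force": force on the tool from outside, world axes, zero at the start; "moment": the same for the moment, N m; "width": opening from 0.0 (shut) to 1.0 (fully open); "grip_force": force on a finger pad.
Only numpy, scipy, OpenCV 4.12 (cv2) and the standard library are available. Lean on these libraries where they do the work, as an engineer would, in place of code of your own. Each camera call takes 0.05 s, during which the arm holds its last target. There are 200 camera calls.

## Working session

There is one attempt and no reset: what is moved stays moved. The work goes in short steps, Python scripts to look and compute and a tool call to move; the robot and the scene stay as the last step left them, time stands still between calls to the robot, and variables do not carry over. Pictures are saved under pics/ and viewed, at most 10 in all, crops included, and the job is handed in when it is done.

Besides the shell and the picture viewer there is one more tool, called as name(argument=value, ...), one argument or row to a line, values as JSON. send_rows: Moves the arm, as the interface text tells. Its arguments: {"type":"object","properties":{"commands":{"type":"array"},"grip_force":{"type":"number"}},"required":["commands"]}

```bash
mkdir -p pics; ls; python3 - <<'E'
from station import manip
import cv2,numpy as np
for n in("top","side"):
    im=manip.read_camera(n);cv2.imwrite(f"pics/{n}0.png",im[:,:,::-1]);p=manip.camera_params(n);print(n,p)
    np.savez(f"{n}.npz",im=im,**{k:np.array(v) for k,v in p.items()})
s=manip.sense();print({k:np.round(s[k],3) for k in s}, manip.grasp_offset)
print([d for d in dir(manip) if d[0]!='_'])
E
```

```text
pics
top {'fovy': 56.34870223595759, 'cx': 272.01462454591683, 'cy': 208.94572030100645, 'R': array([[ 0.00942083, -0.99995007, -0.00333131],
       [-0.99802412, -0.00919562, -0.06215545],
       [ 0.06212171,  0.00391029, -0.99806092]]), 't': array([113.78737827, 472.58117907, 949.02281857])}
side {'fovy': 57.285286246534255, 'cx': 279.89418104670045, 'cy': 212.606371625753, 'R': array([[ 0.85065142, -0.52571624, -0.00382015],
       [-0.31028599, -0.49617551, -0.81088376],
       [ 0.42439929,  0.69096476, -0.58519479]]), 't': array([-346.90487496,  253.87657377,  845.09036496])}
{'t': np.float64(0.1), 'joint_pos': array([ 0.977,  0.263, -0.049,  1.259,  0.   ,  1.416]), 'joint_velocities': array([ 0.   , -0.002,  0.001, -0.   ,  0.   , -0.001]), 'effort': array([ 5.0000e-03, -6.3858e+01,  3.8506e+01,  1.0000e-02, -0.0000e+00,
        0.0000e+00]), 'eef_pos': array([222.902, 475.063, 230.875]), 'tool_rot': array([-3.141, -0.   ,  2.703]), 'ft_force': array([-0.154,  0.74 , -0.894]), 'moment': array([ 0.012, -0.025, -0.033]), 'grip_force': np.float64(0.0), 'width': np.float64(0.999)} -18.700000000000003
['MotionError', 'camera_params', 'grasp_offset', 'job_done', 'read_camera', 'sense']
```

View pics/top0.png

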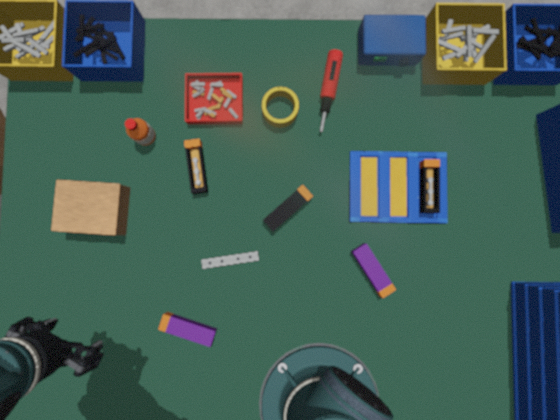

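View pics/side0.png

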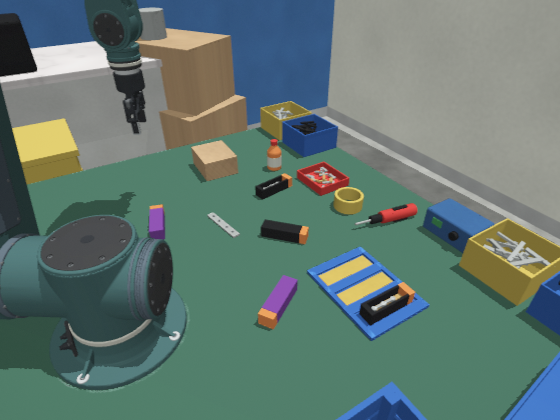

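Top view: the black face-down bar is at (288,208) with its orange end up-right, so that is housing_a. The black bar with brass visible, at (196,167), is housing_b. The tray is at (398,187), with housing_c in its right lane, orange end up. The bars at (187,330) and (375,270) are purple decoys. Side view: housing_a at (285,231), housing_b at (273,186), tray at (366,290). I'll confirm this in one enlarged crop and read the corners there.

```bash
cat > h.py <<'E'
import numpy as np,cv2
def cam(n):
    d=np.load(n+".npz");return d
def tri(ps):  # {cam:(u,v)} -> X, residual
    A=[];b=[]
    for n,(u,v) in ps.items():
        d=cam(n);f=210/np.tan(np.radians(d['fovy'])/2);R,t=d['R'],d['t']
        for a,r in(((u-d['cx'])/f,0),((v-d['cy'])/f,1)):
            A.append(R[r]-a*R[2]);b.append(a*t[2]-t[r])
    X=np.linalg.lstsq(np.array(A),np.array(b),rcond=None)[0];return X
def proj(n,X):
    d=cam(n);f=210/np.tan(np.radians(d['fovy'])/2);c=d['R']@np.array(X,float)+d['t'];return f*c[0]/c[2]+d['cx'],f*c[1]/c[2]+d['cy']
def atz(n,uv,z):
    d=cam(n);f=210/np.tan(np.radians(d['fovy'])/2)
    r=d['R'].T@np.array([(uv[0]-d['cx'])/f,(uv[1]-d['cy'])/f,1]);o=-d['R'].T@d['t'];return o+r*(z-o[2])/r[2]
E
python3 - <<'E'
from h import *
a=cam("top")['im'][128:233,170:450];b=cam("side")['im'][165:335,245:435]
o=np.zeros((600,800,3),np.uint8)
A=cv2.resize(a,None,fx=2.8,fy=2.8,interpolation=cv2.INTER_CUBIC);o[:A.shape[0],:A.shape[1]]=A
# tray/side pieces
B=cv2.resize(cam("side")['im'][168:248,250:315],None,fx=3.75,fy=3.75,interpolation=cv2.INTER_CUBIC);o[300:600,:B.shape[1]]=B
C=cv2.resize(cam("side")['im'][240:340,300:435],None,fx=3,fy=3,interpolation=cv2.INTER_CUBIC);o[300:600,300:705]=C
cv2.imwrite("pics/crop1.png",o[:,:,::-1])
E
```

```text
(no output)
```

View pics/crop1.png

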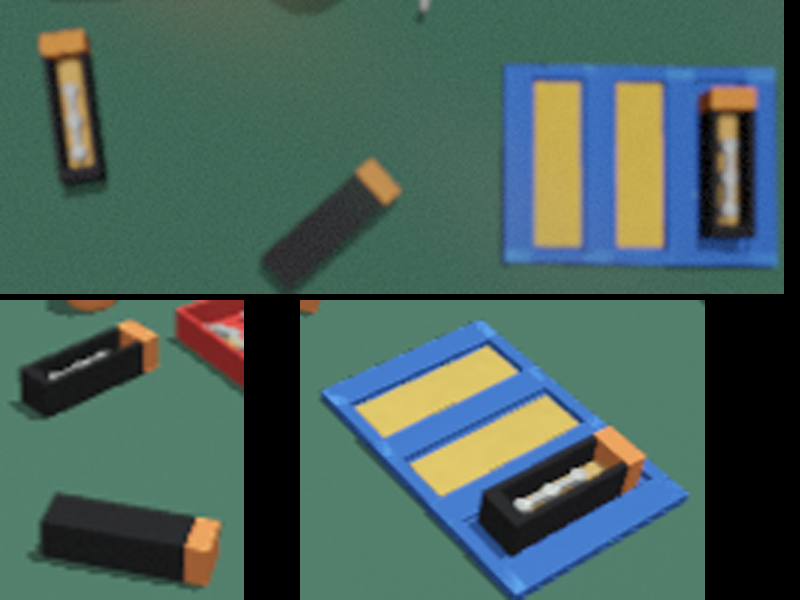

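```bash
cat > m.py <<'E'
from h import *
T=lambda x,y:(170+(x+.5)/2.8-.5,128+(y+.5)/2.8-.5)
B=lambda x,y:(250+(x+.5)/3.75-.5,168+(y-299.5)/3.75-.5)
C=lambda x,y:(300+(x-299.5)/3-.5,240+(y-299.5)/3-.5)
def pr(n,t,s): print(n,np.round(tri({"top":t,"side":s}),1))
pr("A orL",T(370,158),B(219,519));pr("A blL",T(262,264),B(57,494))
pr("B orR",T(88,30),B(157,345));pr("B blL",T(60,186),B(22,368));pr("B blR",T(105,181),B(47,382))
pr("tray far L",T(505,66),C(484,321));pr("tray far R",T(775,68),C(687,495));pr("near L",T(504,264),C(322,397));pr("near R",T(777,268),C(517,598))
pr("s1 far L",T(534,82),C(490,346));pr("s1 nearR",T(581,246),C(384,437));pr("s2 farL",T(616,82),C(550,396));pr("s2 nearR",T(663,246),C(440,494))
for n,c in(("A",[(370,158),(402,190),(292,292),(262,264)]),("B",[(38,36),(88,30),(105,181),(60,186)])):
    P=np.array([atz("top",T(*p),34)[:2] for p in c]);r=cv2.minAreaRect(P.astype(np.float32));print(n,np.round(P,1).tolist(),r)
t=np.array([atz("top",T(*p),10)[:2] for p in[(505,66),(775,68),(777,268),(504,264)]]);print(t.round(1).tolist(),t.mean(0))
for c in([(534,82),(581,82),(581,246),(534,246)],[(616,82),(663,82),(663,246),(616,246)]):
    s=np.array([atz("top",T(*p),5)[:2] for p in c]);print("strip",s.mean(0).round(1),np.ptp(s,0))
E
python3 m.py
```

```text
A orL [530.6  46.9  34.8]
A blL [440.2 138.   36.1]
B orR [640.5 295.6  25.7]
B blL [505.7 312.8  36.1]
B blR [509.3 273.4  41.7]
tray far L [619.5 -76.2   7.4]
tray far R [ 617.2 -314.6    8.7]
near L [442.  -75.    3.3]
near R [ 440.8 -314.5    8.3]
s1 far L [ 605.3 -102.3    4. ]
s1 nearR [ 457.6 -142.     6.3]
s2 farL [ 606.4 -176.1    3. ]
s2 nearR [ 457.6 -213.5    7.9]
A [[531.2, 46.6], [503.7, 18.9], [415.0, 112.9], [438.7, 138.9]] ((471.2051086425781, 78.88539123535156), (39.04212951660156, 130.73883056640625), 45.034568786621094)
B [[635.4, 336.1], [641.1, 292.6], [509.1, 275.2], [504.4, 314.0]] ((572.2745971679688, 305.6535949707031), (133.1662139892578, 43.820045471191406), 7.518662929534912)
[[617.7, -74.9], [618.0, -314.8], [440.1, -313.3], [441.4, -73.5]] [ 529.29533763 -194.11659652]
strip [ 531.3 -122.3] [147.09066597  42.64014107]
strip [ 532.  -195.1] [147.05993476  43.2986457 ]
```

```bash
cat > mv.py <<'E'
import sys,numpy as np
from station import manip
def rel(*targets):
    s=manip.sense();p=s['eef_pos'];y=s['tool_rot'][2]
    x_t=np.array([np.cos(y),np.sin(y),0]);y_t=np.array([np.sin(y),-np.cos(y),0])
    print("t",round(float(s['t']),2),"at",np.round(p,1),"yaw",round(np.degrees(y),2),"w",round(float(s['width'])*85,1),"F",np.round(s['ft_force'],1))
    for X,Y,Z,A in targets:
        d=np.array([X,Y,Z])-p;dy=(y-np.radians(A)+np.pi)%(2*np.pi)-np.pi
        print([X,Y,Z,A],"->",dict(x=round(float(d@x_t)/10,2),y=round(float(d@y_t)/10,2),z=round(-float(d[2])/10,2),yaw=round(float(dy),3)))
if __name__=="__main__": rel(*eval("["+sys.argv[1]+"]"))
E
python3 mv.py "(560,302,160,187.5)"; python3 -c "
from h import *
print(atz('top',(141,134),30),atz('side',(274,170),0))"
```

```text
t 0.1 at [222.9 475.1 230.9] yaw 154.86 w 84.9 F [-0.2  0.7 -0.9]
[560, 302, 160, 187.5] -> {'x': -37.87, 'y': -1.35, 'z': 7.09, 'yaw': -0.57}
[651.70286664 441.07543615  30.        ] [644.37529251 423.9398478    0.        ]
```

send_rows(
  commands=[
    {"gripper":6,"x":-37.87,"y":-1.35,"z":7.09,"yaw":-0.57},
    {"gripper":6,"x":-37.87,"y":-1.35,"z":7.09,"yaw":-0.57},
    {"gripper":6,"x":-37.87,"y":-1.35,"z":7.09,"yaw":-0.57},
    {"gripper":6,"x":-37.87,"y":-1.35,"z":7.09,"yaw":-0.57},
    {"gripper":6,"x":-37.87,"y":-1.35,"z":7.09,"yaw":-0.57},
    {"gripper":6,"x":-37.87,"y":-1.35,"z":7.09,"yaw":-0.57},
    {"gripper":6,"x":-37.87,"y":-1.35,"z":7.09,"yaw":-0.57},
    {"gripper":6,"x":-37.87,"y":-1.35,"z":7.09,"yaw":-0.57},
    {"gripper":6,"x":-37.87,"y":-1.35,"z":7.09,"yaw":-0.57},
    {"gripper":6,"x":-37.87,"y":-1.35,"z":7.09,"yaw":-0.57},
    {"gripper":6,"x":-37.87,"y":-1.35,"z":7.09,"yaw":-0.57},
    {"gripper":6,"x":-37.87,"y":-1.35,"z":7.09,"yaw":-0.57},
  ],
)

```text
t: 1.3
eef_pos: [559.2, 303.0, 160.9]
tool_rot: [3.141, 0.0, -3.009]
ft_force: [0.9, 0.1, -0.6]
width: 0.704
grip_force: 0.0
```

```bash
python3 - <<'E'
from station import manip
import cv2,numpy as np
p=manip.camera_params("wrist");im=manip.read_camera("wrist");cv2.imwrite("pics/w1.png",im[:,:,::-1])
np.savez("w1.npz",im=im,**{k:np.array(v) for k,v in p.items()});print(p)
E
python3 mv.py "(572,304,5,187.5)"
```

```text
{'fovy': 65.70646984690485, 'cx': 276.07028994592304, 'cy': 202.4678061000689, 'R': array([[-0.13142205,  0.99132568,  0.00127964],
       [ 0.95094684,  0.12570407,  0.28266339],
       [ 0.28005062,  0.03836507, -0.95921831]]), 't': array([-226.79124004, -586.51383685,  142.88129928])}
t 1.35 at [559.3 303.  160.9] yaw -172.4 w 59.9 F [-0.1 -0.4  0.2]
[572, 304, 5, 187.5] -> {'x': -1.27, 'y': -0.07, 'z': 15.59, 'yaw': 0.002}
```

View pics/w1.png

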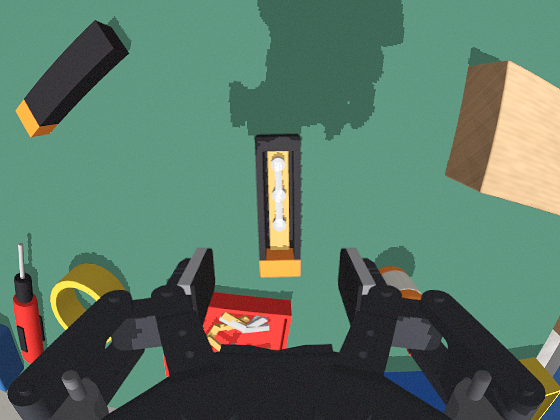

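```bash
cat >> h.py <<'E'
def watz(d,uv,z):
    f=210/np.tan(np.radians(d['fovy'])/2);R,t=d['R'],d['t']
    v=np.array([uv[0]-d['cx'],uv[1]-d['cy']]);r=np.linalg.norm(v);a=r/f
    ray=R.T@np.r_[v/max(r,1e-9)*np.sin(a),np.cos(a)];o=-R.T@t;return o+ray*(z-o[2])/ray[2]
def wproj(d,X):
    f=210/np.tan(np.radians(d['fovy'])/2);c=d['R']@np.array(X,float)+d['t'];h=np.hypot(c[0],c[1]);a=np.arctan2(h,c[2]);return np.array([c[0]/h*a*f+d['cx'],c[1]/h*a*f+d['cy']])
E
python3 - <<'E'
from h import *
d=np.load("w1.npz");print(-d['R'].T@d['t'])
for n,c in(("B",[(256,135),(301,134),(301,262),(259,262)]),("A",[(96,20),(130,52),(42,124),(18,101)])):
    P=np.array([watz(d,p,34)[:2] for p in c]);print(n,P.round(1).tolist(),P.mean(0),cv2.minAreaRect(P.astype(np.float32)))
    m0=(P[0]+P[1])/2;m1=(P[2]+P[3])/2;print(np.degrees(np.arctan2(*(m1-m0)[::-1])),np.linalg.norm(m1-m0))
E
```

```text
[487.92411446 293.06950636 303.13055938]
B [[511.1, 279.8], [505.4, 316.5], [620.4, 334.2], [625.4, 295.7]] [565.57587277 306.56314187] ((565.8466796875, 306.1837463378906), (116.3578109741211, 38.817073822021484), 8.772594451904297)
8.36090393096375 115.86365737106101
A [[416.6, 119.0], [448.2, 160.3], [516.6, 63.6], [493.4, 26.1]] [468.69584094  92.24858815] ((470.763916015625, 93.1983642578125), (50.63887405395508, 132.2212677001953), 39.56303024291992)
-52.54888291060245 119.35900732518219
```

```bash
python3 mv.py "(572,306,60,188.2),(572,306,6,188.2)"
```

```text
t 1.35 at [559.3 303.  160.9] yaw -172.4 w 59.9 F [-0.1 -0.4  0.2]
[572, 306, 60, 188.2] -> {'x': -1.3, 'y': 0.13, 'z': 10.09, 'yaw': -0.01}
[572, 306, 6, 188.2] -> {'x': -1.3, 'y': 0.13, 'z': 15.49, 'yaw': -0.01}
```

send_rows(
  commands=[
    {"gripper":6,"x":-1.3,"y":0.13,"z":5,"yaw":-0.01},
    {"gripper":6,"x":-1.3,"y":0.13,"z":10,"yaw":-0.01},
    {"gripper":6,"x":-1.3,"y":0.13,"z":13,"yaw":-0.01},
    {"gripper":6,"x":-1.3,"y":0.13,"z":15,"yaw":-0.01},
    {"gripper":6,"x":-1.3,"y":0.13,"z":15.5,"yaw":-0.01},
    {"gripper":6,"x":-1.3,"y":0.13,"z":15.5,"yaw":-0.01},
    {"gripper":3,"x":-1.3,"y":0.13,"z":15.5,"yaw":-0.01},
    {"gripper":3,"x":-1.3,"y":0.13,"z":15.5,"yaw":-0.01},
    {"gripper":3,"x":-1.3,"y":0.13,"z":15.5,"yaw":-0.01},
    {"gripper":3,"x":-1.3,"y":0.13,"z":15.5,"yaw":-0.01},
    {"gripper":3,"x":-1.3,"y":0.13,"z":15.5,"yaw":-0.01},
  ],
  grip_force=40,
)

```text
t: 2.45
eef_pos: [573.7, 305.7, 7.1]
tool_rot: [3.141, 0.003, -3.0]
ft_force: [-2.2, 1.2, 6.6]
width: 0.439
grip_force: 41.2
```

```bash
python3 mv.py "(572,306,90,188.2),(531,-122.5,90,180),(531,-195,90,180)"
```

```text
t 2.45 at [573.7 305.7   7.1] yaw -171.9 w 37.3 F [-2.2  1.2  6.6]
[572, 306, 90, 188.2] -> {'x': 0.16, 'y': 0.05, 'z': -8.29, 'yaw': -0.002}
[531, -122.5, 90, 180] -> {'x': 10.26, 'y': -41.79, 'z': -8.29, 'yaw': 0.141}
[531, -195, 90, 180] -> {'x': 11.28, 'y': -48.97, 'z': -8.29, 'yaw': 0.141}
```

send_rows(
  commands=[
    {"gripper":3,"z":-4},
    {"gripper":3,"z":-8},
    {"gripper":3,"x":11.3,"y":-49,"z":-8.3,"yaw":0.141},
    {"gripper":3,"x":11.3,"y":-49,"z":-8.3,"yaw":0.141},
    {"gripper":3,"x":11.3,"y":-49,"z":-8.3,"yaw":0.141},
    {"gripper":3,"x":11.3,"y":-49,"z":-8.3,"yaw":0.141},
    {"gripper":3,"x":11.3,"y":-49,"z":-8.3,"yaw":0.141},
    {"gripper":3,"x":11.3,"y":-49,"z":-8.3,"yaw":0.141},
    {"gripper":3,"x":11.3,"y":-49,"z":-8.3,"yaw":0.141},
    {"gripper":3,"x":11.3,"y":-49,"z":-8.3,"yaw":0.141},
    {"gripper":3,"x":11.3,"y":-49,"z":-8.3,"yaw":0.141},
    {"gripper":3,"x":11.3,"y":-49,"z":-8.3,"yaw":0.141},
  ],
)

```text
invalid input
```

send_rows(
  commands=[
    {"gripper":3},
    {"gripper":3},
    {"gripper":3},
  ],
)

```text
invalid input
```

```bash
python3 - <<'E'
from station import manip
import cv2,numpy as np
p=manip.camera_params("wrist");im=manip.read_camera("wrist");cv2.imwrite("pics/w2.png",im[:,:,::-1])
np.savez("w2.npz",im=im,**{k:np.array(v) for k,v in p.items()})
E
python3 mv.py "(531,-195,30,180),(531,-195,12,180)"
```

```text
t 2.5 at [573.7 305.7   7.2] yaw -171.9 w 37.2 F [-2.1  1.7  6.6]
[531, -195, 30, 180] -> {'x': 11.28, 'y': -48.97, 'z': -2.28, 'yaw': 0.141}
[531, -195, 12, 180] -> {'x': 11.28, 'y': -48.97, 'z': -0.48, 'yaw': 0.141}
```

View pics/w2.png

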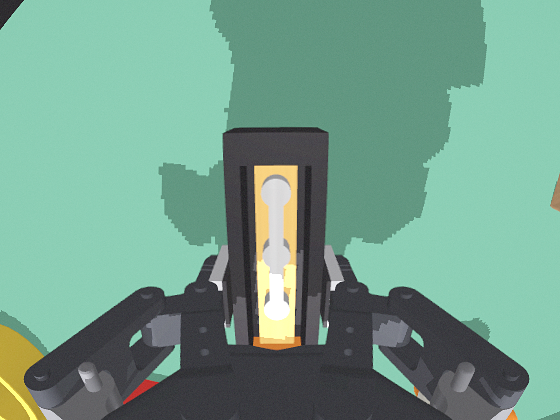

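All keys are apparently required in every row, so nothing moved. The picture shows B held squarely between the pads, with its black end at (275,132).

send_rows(
  commands=[
    {"gripper":3,"x":0,"y":0,"z":-4,"yaw":0},
    {"gripper":3,"x":0,"y":0,"z":-8,"yaw":0},
    {"gripper":3,"x":11.3,"y":-49,"z":-8.3,"yaw":0.141},
    {"gripper":3,"x":11.3,"y":-49,"z":-8.3,"yaw":0.141},
    {"gripper":3,"x":11.3,"y":-49,"z":-8.3,"yaw":0.141},
    {"gripper":3,"x":11.3,"y":-49,"z":-8.3,"yaw":0.141},
    {"gripper":3,"x":11.3,"y":-49,"z":-8.3,"yaw":0.141},
    {"gripper":3,"x":11.3,"y":-49,"z":-8.3,"yaw":0.141},
    {"gripper":3,"x":11.3,"y":-49,"z":-8.3,"yaw":0.141},
    {"gripper":3,"x":11.3,"y":-49,"z":-8.3,"yaw":0.141},
    {"gripper":3,"x":11.3,"y":-49,"z":-8.3,"yaw":0.141},
    {"gripper":3,"x":11.3,"y":-49,"z":-8.3,"yaw":0.141},
  ],
)

```text
t: 3.7
eef_pos: [529.9, -195.2, 89.4]
tool_rot: [-3.141, 0.001, -3.141]
ft_force: [0.8, -0.3, -2.3]
width: 0.439
grip_force: 41.5
```

```bash
python3 mv.py "(531,-195,90,180),(531,-195,30,180)"
```

```text
t 3.7 at [ 529.9 -195.2   89.4] yaw -179.99 w 37.3 F [ 0.8 -0.3 -2.3]
[531, -195, 90, 180] -> {'x': -0.11, 'y': 0.02, 'z': -0.06, 'yaw': 0.0}
[531, -195, 30, 180] -> {'x': -0.11, 'y': 0.02, 'z': 5.94, 'yaw': 0.0}
```

```bash
python3 - <<'E'
from station import manip
import cv2,numpy as np
p=manip.camera_params("wrist");im=manip.read_camera("wrist")
np.savez("w3.npz",im=im,**{k:np.array(v) for k,v in p.items()})
cv2.imwrite("pics/w3.png",cv2.resize(im[:,:,::-1],(800,600),interpolation=cv2.INTER_CUBIC))
E
```

```text
(no output)
```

View pics/w3.png

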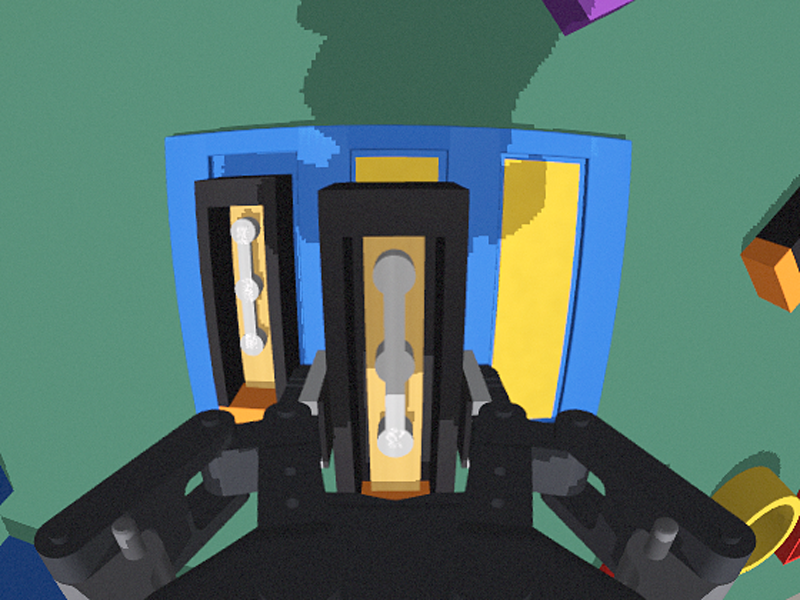

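Housing_b is above the middle lane: its black end edge runs (320,187)-(468,187), the strip_2 end (356,156)-(439,157). Strip_1's end is (504,158)-(581,160), and housing_c is at left, untouched.

```bash
python3 - <<'E'
from h import *
d=np.load("w3.npz");q=lambda x,y,z:watz(d,((x+.5)*.7-.5,(y+.5)*.7-.5),z).round(1)
print("tray",q(165,138,10),q(631,141,10));print("s2",q(356,156,5),q(439,157,5));print("s1",q(504,158,5),q(583,160,5),q(552,418,5))
print("B",q(320,187,116),q(468,187,116))
print("lane1 R edge z10",q(587,158,10)," lane2 edges",q(351,151,10),q(447,151,10))
E
```

```text
tray [ 442.9 -312.3   10. ] [444.2 -74.3  10. ]
s2 [ 457.7 -214.     5. ] [ 458.2 -173.9    5. ]
s1 [ 457.7 -141.8    5. ] [456.3 -99.6   5. ] [ 604.8 -101.7    5. ]
B [ 465.4 -214.   116. ] [ 465.4 -177.1  116. ]
lane1 R edge z10 [455.1 -99.5  10. ]  lane2 edges [ 455.3 -215.9   10. ] [ 455.3 -170.6   10. ]
```

send_rows(
  commands=[
    {"gripper":3,"x":-0.15,"y":0.13,"z":2,"yaw":0},
    {"gripper":3,"x":-0.15,"y":0.13,"z":4,"yaw":0},
    {"gripper":3,"x":-0.15,"y":0.13,"z":5.5,"yaw":0},
    {"gripper":3,"x":-0.15,"y":0.13,"z":6.5,"yaw":0},
    {"gripper":3,"x":-0.15,"y":0.13,"z":7,"yaw":0},
    {"gripper":3,"x":-0.15,"y":0.13,"z":7.3,"yaw":0},
    {"gripper":3,"x":-0.15,"y":0.13,"z":7.5,"yaw":0},
    {"gripper":3,"x":-0.15,"y":0.13,"z":7.5,"yaw":0},
    {"gripper":3,"x":-0.15,"y":0.13,"z":7.5,"yaw":0},
  ],
)

```text
t: 4.65
eef_pos: [531.9, -191.8, 13.7]
tool_rot: [-3.141, 0.0, -3.141]
ft_force: [-0.8, -0.7, -1.6]
width: 0.439
grip_force: 41.7
```

send_rows(
  commands=[
    {"gripper":3,"x":0,"y":-0.2,"z":0,"yaw":0},
    {"gripper":3,"x":0,"y":-0.2,"z":0,"yaw":0},
    {"gripper":3,"x":0,"y":-0.2,"z":0,"yaw":0},
  ],
)

```text
t: 4.95
eef_pos: [531.7, -193.8, 13.5]
tool_rot: [-3.142, 0.0, -3.142]
ft_force: [-0.2, 0.0, -2.7]
width: 0.437
grip_force: 41.6
```

send_rows(
  commands=[
    {"gripper":3,"x":0,"y":0,"z":0.1,"yaw":0},
    {"gripper":3,"x":0,"y":0,"z":0.15,"yaw":0},
    {"gripper":3,"x":0,"y":0,"z":0.15,"yaw":0},
  ],
)

```text
t: 5.25
eef_pos: [531.6, -193.6, 11.7]
tool_rot: [3.141, -0.0, -3.141]
ft_force: [-1.2, -0.4, -2.5]
width: 0.437
grip_force: 41.7
```

send_rows(
  commands=[
    {"gripper":3,"x":0,"y":0,"z":0.05,"yaw":0},
    {"gripper":3,"x":0,"y":0,"z":0.1,"yaw":0},
    {"gripper":3,"x":0,"y":0,"z":0.1,"yaw":0},
  ],
)

```text
t: 5.55
eef_pos: [531.7, -193.7, 11.2]
tool_rot: [-3.141, 0.0, -3.141]
ft_force: [-2.6, 1.0, 3.6]
width: 0.435
grip_force: 42.3
```

send_rows(
  commands=[
    {"gripper":5.2,"x":0,"y":0,"z":0,"yaw":0},
    {"gripper":5.2,"x":0,"y":0,"z":0,"yaw":0},
    {"gripper":5.2,"x":0,"y":0,"z":-0.5,"yaw":0},
    {"gripper":5.2,"x":0,"y":0,"z":-4,"yaw":0},
    {"gripper":5.2,"x":0,"y":0,"z":-8,"yaw":0},
    {"gripper":5.2,"x":0,"y":0,"z":-12,"yaw":0},
    {"gripper":5.2,"x":0,"y":0,"z":-12,"yaw":0},
  ],
  grip_force=20,
)

```text
t: 6.25
eef_pos: [533.8, -194.8, 136.1]
tool_rot: [-3.138, 0.007, -3.141]
ft_force: [-0.1, -0.5, -0.8]
width: 0.605
grip_force: 0.0
```

```bash
python3 mv.py "(435.5,115,130,-45.3),(435.5,115,2,-45.3)"
```

```text
t 6.25 at [ 533.8 -194.8  136.1] yaw -179.98 w 51.4 F [-0.1 -0.5 -0.8]
[435.5, 115, 130, -45.3] -> {'x': 9.82, 'y': 30.98, 'z': 0.61, 'yaw': -2.351}
[435.5, 115, 2, -45.3] -> {'x': 9.82, 'y': 30.98, 'z': 13.41, 'yaw': -2.351}
```

send_rows(
  commands=[
    {"gripper":6,"x":9.8,"y":31,"z":0.6,"yaw":-2.351},
    {"gripper":6,"x":9.8,"y":31,"z":0.6,"yaw":-2.351},
    {"gripper":6,"x":9.8,"y":31,"z":0.6,"yaw":-2.351},
    {"gripper":6,"x":9.8,"y":31,"z":0.6,"yaw":-2.351},
    {"gripper":6,"x":9.8,"y":31,"z":0.6,"yaw":-2.351},
    {"gripper":6,"x":9.8,"y":31,"z":0.6,"yaw":-2.351},
    {"gripper":6,"x":9.8,"y":31,"z":0.6,"yaw":-2.351},
    {"gripper":6,"x":9.8,"y":31,"z":0.6,"yaw":-2.351},
    {"gripper":6,"x":9.8,"y":31,"z":0.6,"yaw":-2.351},
    {"gripper":6,"x":9.8,"y":31,"z":0.6,"yaw":-2.351},
    {"gripper":6,"x":9.8,"y":31,"z":0.6,"yaw":-2.351},
    {"gripper":6,"x":9.8,"y":31,"z":0.6,"yaw":-2.351},
  ],
)

```text
t: 7.45
eef_pos: [433.5, 116.3, 124.8]
tool_rot: [3.141, 0.0, -1.335]
ft_force: [-0.3, -0.7, -0.4]
width: 0.703
grip_force: 0.0
```

```bash
python3 mv.py "(435.5,115,130,-45.3)"
```

```text
t 7.45 at [433.5 116.3 124.8] yaw -76.5 w 59.8 F [-0.3 -0.7 -0.4]
[435.5, 115, 130, -45.3] -> {'x': 0.17, 'y': -0.17, 'z': -0.52, 'yaw': -0.544}
```

send_rows(
  commands=[
    {"gripper":6,"x":0.17,"y":-0.17,"z":0,"yaw":-0.544},
    {"gripper":6,"x":0.17,"y":-0.17,"z":0,"yaw":-0.544},
    {"gripper":6,"x":0.17,"y":-0.17,"z":0,"yaw":-0.544},
    {"gripper":6,"x":0.17,"y":-0.17,"z":0,"yaw":-0.544},
    {"gripper":6,"x":0.17,"y":-0.17,"z":0,"yaw":-0.544},
    {"gripper":6,"x":0.17,"y":-0.17,"z":0,"yaw":-0.544},
  ],
)

```text
t: 8.05
eef_pos: [435.6, 115.0, 124.9]
tool_rot: [3.142, 0.0, -0.8]
ft_force: [0.1, 0.3, 0.3]
width: 0.704
grip_force: 0.0
```

```bash
python3 - <<'E'
from station import manip
import cv2,numpy as np
p=manip.camera_params("wrist");im=manip.read_camera("wrist")
np.savez("w4.npz",im=im,**{k:np.array(v) for k,v in p.items()})
t=manip.read_camera("top");o=np.zeros((420,795,3),np.uint8);o[:,:560]=im;o[:180,560:]=cv2.resize(t[140:232,340:460],(235,180),interpolation=cv2.INTER_CUBIC)
cv2.imwrite("pics/w4.png",o[:,:,::-1])
E
python3 mv.py "(435.5,115,2,-45.3)"
```

```text
t 8.15 at [435.6 115.  124.9] yaw -45.82 w 59.8 F [ 0.2 -0.9  0.2]
[435.5, 115, 2, -45.3] -> {'x': -0.01, 'y': 0.01, 'z': 12.29, 'yaw': -0.009}
```

View pics/w4.png

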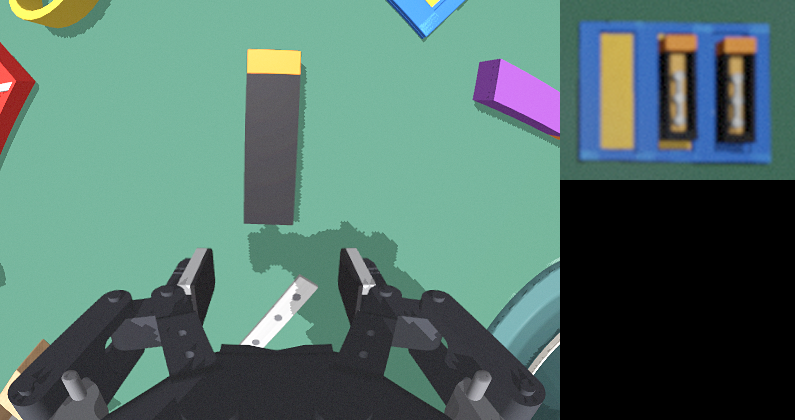

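Housing_b sits in the middle lane with its orange end matching housing_c. Housing_a's top corners are (247,50), (301,51), (293,224) and (244,223).

```bash
python3 - <<'E'
from h import *
d=np.load("w4.npz")
P=np.array([watz(d,p,34)[:2] for p in [(247,50),(301,51),(293,224),(244,223)]]);print(P.round(1).tolist(),P.mean(0))
o=(P[0]+P[1])/2;b=(P[2]+P[3])/2;h=(o-b);L=np.linalg.norm(h);h/=L;print(L,np.degrees(np.arctan2(h[1],h[0])),"grip14",b+14*h)
E
```

```text
[[530.4, 46.5], [502.5, 20.6], [416.5, 116.0], [444.0, 141.5]] [473.32953318  81.1485589 ]
128.42117693470558 -47.83888835005179 grip14 [439.62730106 118.3676769 ]
```

```bash
python3 mv.py "(438.5,117.5,2,-47)"
```

```text
t 8.15 at [435.6 115.  124.9] yaw -45.82 w 59.8 F [ 0.2 -0.9  0.2]
[438.5, 117.5, 2, -47] -> {'x': 0.02, 'y': -0.38, 'z': 12.29, 'yaw': 0.021}
```

send_rows(
  commands=[
    {"gripper":6,"x":0,"y":-0.4,"z":4,"yaw":0.021},
    {"gripper":6,"x":0,"y":-0.4,"z":8,"yaw":0.021},
    {"gripper":6,"x":0,"y":-0.4,"z":10.5,"yaw":0.021},
    {"gripper":6,"x":0,"y":-0.4,"z":11.8,"yaw":0.021},
    {"gripper":6,"x":0,"y":-0.4,"z":12.3,"yaw":0.021},
    {"gripper":6,"x":0,"y":-0.4,"z":12.3,"yaw":0.021},
    {"gripper":3,"x":0,"y":-0.4,"z":12.3,"yaw":0.021},
    {"gripper":3,"x":0,"y":-0.4,"z":12.3,"yaw":0.021},
    {"gripper":3,"x":0,"y":-0.4,"z":12.3,"yaw":0.021},
    {"gripper":3,"x":0,"y":-0.4,"z":12.3,"yaw":0.021},
    {"gripper":3,"x":0,"y":-0.4,"z":12.3,"yaw":0.021},
  ],
  grip_force=20,
)

```text
t: 9.25
eef_pos: [439.1, 117.8, 2.7]
tool_rot: [-3.14, -0.001, -0.819]
ft_force: [-1.6, 0.1, 8.4]
width: 0.439
grip_force: 21.7
```

send_rows(
  commands=[
    {"gripper":3,"x":0.24,"y":0,"z":-1.0,"yaw":0},
    {"gripper":3,"x":0.56,"y":0,"z":-2.0,"yaw":0},
    {"gripper":3,"x":0.97,"y":0,"z":-2.9,"yaw":0},
    {"gripper":3,"x":1.45,"y":0,"z":-3.8,"yaw":0},
    {"gripper":3,"x":2.0,"y":0,"z":-4.7,"yaw":0},
    {"gripper":3,"x":2.65,"y":0,"z":-5.5,"yaw":0},
    {"gripper":3,"x":2.65,"y":0,"z":-5.5,"yaw":0},
  ],
)

```text
t: 9.95
eef_pos: [458.0, 97.8, 57.9]
tool_rot: [-3.14, -0.001, -0.819]
ft_force: [0.1, -0.1, -1.7]
width: 0.444
grip_force: 20.7
```

```bash
python3 - <<'E'
from station import manip
import cv2,numpy as np
w=manip.read_camera("wrist");t=manip.read_camera("side")
o=np.zeros((420,795,3),np.uint8);o[:,:460]=w[:,50:510];o[:,460:]=cv2.resize(t[150:290,220:332],(335,420),interpolation=cv2.INTER_CUBIC)
cv2.imwrite("pics/p5.png",o[:,:,::-1])
E
```

View pics/p5.png

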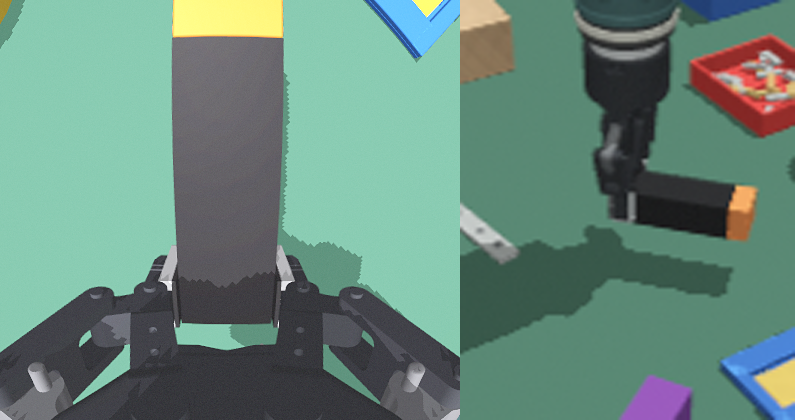

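The picture shows the bar held rigidly level by the full pads: orange end at (230,15) in the wrist view, level in the side view. The pads' twist friction beats gravity. I'll set it back down and regrip only its very end and upper edge. That is a small patch, so it can pivot.

send_rows(
  commands=[
    {"gripper":3,"x":-1.2,"y":0,"z":2.5,"yaw":0},
    {"gripper":3,"x":-2.6,"y":0,"z":4.8,"yaw":0},
    {"gripper":3,"x":-2.65,"y":0,"z":5.4,"yaw":0},
    {"gripper":3,"x":-2.65,"y":0,"z":5.5,"yaw":0},
    {"gripper":3,"x":-2.65,"y":0,"z":5.5,"yaw":0},
    {"gripper":5.2,"x":-2.65,"y":0,"z":5.5,"yaw":0},
    {"gripper":5.2,"x":-2.65,"y":0,"z":5.5,"yaw":0},
    {"gripper":5.2,"x":-3.65,"y":0,"z":4.5,"yaw":0},
    {"gripper":5.2,"x":-4.55,"y":0,"z":3.7,"yaw":0},
    {"gripper":5.2,"x":-4.55,"y":0,"z":3.7,"yaw":0},
  ],
)

```text
t: 11.05
eef_pos: [425.1, 132.6, 21.2]
tool_rot: [-3.14, -0.001, -0.817]
ft_force: [0.2, 0.5, 0.2]
width: 0.612
grip_force: 0.0
```

```bash
python3 - <<'E'
from h import *
from station import manip
p=manip.camera_params("wrist");im=manip.read_camera("wrist");s=manip.sense();np.savez("w6.npz",im=im,**{k:np.array(v) for k,v in p.items()})
d=np.load("w6.npz");print(s['eef_pos'])
# where do expected points project: bar end edge at offsets ahead of TCP, z=34 ; and column profile
y=s['tool_rot'][2];h=np.array([np.cos(y),np.sin(y)])
for k in(0,5,10):print(k,wproj(d,np.r_[s['eef_pos'][:2]+k*h,34]))
for u in(265,275,285):
    print(u,im[200:345:4,u].sum(1).tolist())
E
```

```text
[425.53182241 132.25559574  20.73138733]
0 [275.59137089 273.20499866]
5 [275.5758584  263.42872192]
10 [275.56022541 253.34108093]
265 [276, 273, 269, 276, 265, 270, 264, 274, 268, 271, 272, 270, 273, 255, 257, 251, 301, 352, 349, 349, 354, 349, 361, 345, 356, 346, 342, 352, 509, 497, 498, 499, 503, 497, 496, 505, 503]
275 [271, 270, 276, 265, 262, 269, 282, 255, 275, 261, 262, 278, 262, 267, 268, 269, 299, 348, 349, 350, 361, 363, 345, 353, 347, 346, 360, 350, 353, 356, 350, 359, 425, 494, 498, 473, 352]
285 [270, 267, 266, 268, 262, 278, 266, 269, 264, 263, 270, 261, 264, 269, 259, 254, 277, 353, 355, 352, 356, 354, 362, 356, 355, 352, 352, 350, 354, 351, 347, 348, 356, 350, 354, 353, 350]
```

send_rows(
  commands=[
    {"gripper":3,"x":0,"y":0,"z":0,"yaw":0},
    {"gripper":3,"x":0,"y":0,"z":0,"yaw":0},
    {"gripper":3,"x":0,"y":0,"z":0,"yaw":0},
    {"gripper":3,"x":0,"y":0,"z":0,"yaw":0},
    {"gripper":3,"x":0.35,"y":0,"z":-1.1,"yaw":0},
    {"gripper":3,"x":0.75,"y":0,"z":-2.2,"yaw":0},
    {"gripper":3,"x":1.1,"y":0,"z":-3.2,"yaw":0},
    {"gripper":3,"x":1.1,"y":0,"z":-3.2,"yaw":0},
  ],
)

```text
t: 11.9
eef_pos: [434.0, 123.4, 52.6]
tool_rot: [-3.14, -0.001, -0.819]
ft_force: [0.6, 0.2, -2.1]
width: 0.433
grip_force: 20.7
```

```bash
cat > chk.py <<'E'
from h import *
from station import manip
p=manip.camera_params("wrist");im=manip.read_camera("wrist").astype(int);s=manip.sense()
np.savez("wl.npz",im=im,**{k:np.array(v) for k,v in p.items()});d=np.load("wl.npz")
m=((im[...,0]-im[...,2]>70)&(im[...,0]>120));m[:, :200]=0;m[:,350:]=0
ys,xs=np.nonzero(m[:260]);print(s['eef_pos'].round(1),s['ft_force'].round(1),"w",s['width']*85,"orange n",len(ys),(ys.min(),ys.max(),xs.min(),xs.max()) if len(ys) else "")
y=s['tool_rot'][2];h=np.array([np.cos(y),np.sin(y),0]);e=s['eef_pos'];z0=e[2]
# predicted orange/black boundary (top closed face) for tilt phi, patch 3 from end & 7 below top at tip+7
for phi in(0,10,15,20,30,45,60,80):
    a=np.radians(phi);ax=np.array([*(h[:2]*np.cos(a)),-np.sin(a)]);up=np.array([*(h[:2]*np.sin(a)),np.cos(a)])
    g=np.r_[e[:2],z0+7]+8*h
    P=g+109*ax+7*up;Q=g+127*ax+7*up;print(phi,wproj(d,P).round(0),wproj(d,Q).round(0),"low z",(Q-34*up)[2].round(0))
E
python3 chk.py
```

```text
[433.4 123.5  52. ] [-0.3  0.4 -3. ] w 36.86222615123801 orange n 735 (np.int64(0), np.int64(8), np.int64(233), np.int64(322))
0 [276.   1.] [276. -38.] low z 32.0
10 [276.  15.] [276. -17.] low z 10.0
15 [276.  23.] [276.  -6.] low z 0.0
20 [276.  32.] [276.   5.] low z -10.0
30 [276.  51.] [276.  29.] low z -28.0
45 [276.  82.] [276.  65.] low z -50.0
60 [277. 115.] [277. 102.] low z -64.0
80 [277. 161.] [277. 153.] low z -71.0
```

send_rows(
  commands=[
    {"gripper":3,"x":0,"y":0,"z":-5,"yaw":0},
    {"gripper":3,"x":0,"y":0,"z":-5,"yaw":0},
    {"gripper":3,"x":0,"y":0,"z":-4.3,"yaw":0},
    {"gripper":3,"x":0,"y":0,"z":-3.5,"yaw":0},
    {"gripper":3,"x":0,"y":0,"z":-2.7,"yaw":0},
    {"gripper":3,"x":0,"y":0,"z":-7.5,"yaw":0},
    {"gripper":3,"x":0,"y":0,"z":-7.5,"yaw":0},
    {"gripper":3,"x":0,"y":0,"z":-7.5,"yaw":0},
  ],
)

```text
t: 12.75
eef_pos: [433.2, 123.6, 126.2]
tool_rot: [-3.141, -0.0, -0.818]
ft_force: [-0.2, 0.8, -1.9]
width: 0.439
grip_force: 22.0
```

```bash
python3 chk.py
```

```text
[432.7 123.6 125.6] [-0.6  0.1 -1.1] w 36.85819709519246 orange n 1275 (np.int64(48), np.int64(68), np.int64(247), np.int64(310))
0 [277.   1.] [277. -38.] low z 106.0
10 [277.  15.] [277. -17.] low z 84.0
15 [277.  23.] [277.  -6.] low z 74.0
20 [277.  32.] [277.   5.] low z 64.0
30 [277.  51.] [277.  28.] low z 46.0
45 [277.  82.] [277.  65.] low z 24.0
60 [277. 115.] [277. 102.] low z 9.0
80 [277. 160.] [277. 153.] low z 3.0
```

send_rows(
  commands=[
    {"gripper":3,"x":0,"y":0,"z":-5,"yaw":0},
    {"gripper":3,"x":0,"y":0,"z":-5,"yaw":0},
    {"gripper":3,"x":0,"y":0,"z":-4.3,"yaw":0},
    {"gripper":3,"x":0,"y":0,"z":-3.3,"yaw":0},
    {"gripper":3,"x":0,"y":0,"z":-2.3,"yaw":0},
    {"gripper":3,"x":0,"y":0,"z":-7.3,"yaw":0},
    {"gripper":3,"x":0,"y":0,"z":-7.3,"yaw":0},
    {"gripper":3,"x":0,"y":0,"z":-6.3,"yaw":0},
    {"gripper":3,"x":0,"y":0,"z":-5.3,"yaw":0},
    {"gripper":3,"x":0,"y":0,"z":-4.3,"yaw":0},
    {"gripper":3,"x":0,"y":0,"z":-9.3,"yaw":0},
    {"gripper":3,"x":0,"y":0,"z":-9.3,"yaw":0},
  ],
)

```text
t: 14.0
eef_pos: [433.9, 123.7, 221.9]
tool_rot: [-3.14, -0.002, -0.818]
ft_force: [0.9, 0.3, -2.7]
width: 0.436
grip_force: 22.2
```

```bash
python3 chk.py
```

```text
[433.8 123.7 220.2] [ 0.4 -0.5 -1.5] w 37.493046356782514 orange n 970 (np.int64(79), np.int64(95), np.int64(249), np.int64(307))
0 [276.   1.] [276. -37.] low z 200.0
10 [276.  15.] [276. -17.] low z 179.0
15 [276.  23.] [276.  -6.] low z 168.0
20 [276.  32.] [276.   5.] low z 158.0
30 [276.  51.] [276.  28.] low z 140.0
45 [276.  81.] [276.  65.] low z 118.0
60 [276. 114.] [276. 102.] low z 104.0
80 [276. 160.] [276. 153.] low z 97.0
```

send_rows(
  commands=[
    {"gripper":3,"x":4,"y":0,"z":-4,"yaw":0},
    {"gripper":3,"x":7,"y":0,"z":-4.5,"yaw":0},
    {"gripper":3,"x":8.5,"y":0,"z":-3.5,"yaw":0},
    {"gripper":3,"x":9,"y":0,"z":-2.5,"yaw":0},
    {"gripper":3,"x":8,"y":0,"z":-1.5,"yaw":0},
    {"gripper":3,"x":6,"y":0,"z":-0.5,"yaw":0},
    {"gripper":3,"x":4,"y":0,"z":0.5,"yaw":0},
    {"gripper":3,"x":8,"y":0,"z":-3.5,"yaw":0},
    {"gripper":3,"x":11,"y":0,"z":-4,"yaw":0},
    {"gripper":3,"x":12,"y":0,"z":-3,"yaw":0},
    {"gripper":3,"x":12,"y":0,"z":-2,"yaw":0},
    {"gripper":3,"x":12,"y":0,"z":-1,"yaw":0},
  ],
)

```text
t: 15.25
eef_pos: [513.6, 36.7, 227.5]
tool_rot: [3.14, 0.002, -0.818]
ft_force: [0.5, -0.2, -0.5]
width: 0.439
grip_force: 22.1
```

```bash
python3 chk.py
```

```text
[513.1  36.9 226.4] [ 0.4  0.4 -4. ] w 36.718580051389786 orange n 2226 (np.int64(8), np.int64(131), np.int64(254), np.int64(349))
0 [276.   1.] [276. -37.] low z 206.0
10 [276.  15.] [276. -17.] low z 185.0
15 [276.  23.] [276.  -6.] low z 174.0
20 [276.  32.] [276.   5.] low z 165.0
30 [276.  51.] [276.  28.] low z 146.0
45 [276.  82.] [276.  65.] low z 124.0
60 [276. 114.] [276. 102.] low z 110.0
80 [276. 160.] [276. 153.] low z 104.0
```

```bash
python3 mv.py "(500,90,145,180)"
```

```text
t 15.3 at [513.1  36.9 226.4] yaw -46.86 w 36.7 F [ 0.4  0.4 -4. ]
[500, 90, 145, 180] -> {'x': -4.77, 'y': -2.67, 'z': 8.14, 'yaw': 2.324}
```

send_rows(
  commands=[
    {"gripper":3,"x":-1,"y":-0.6,"z":0.7,"yaw":0.14},
    {"gripper":3,"x":-2,"y":-1.2,"z":1.4,"yaw":0.28},
    {"gripper":3,"x":-3,"y":-1.8,"z":2.1,"yaw":0.42},
    {"gripper":3,"x":-4,"y":-2.3,"z":2.8,"yaw":0.56},
    {"gripper":3,"x":-4.8,"y":-2.7,"z":3.5,"yaw":0.7},
    {"gripper":3,"x":-4.8,"y":-2.7,"z":4.2,"yaw":0.84},
    {"gripper":3,"x":-4.8,"y":-2.7,"z":4.9,"yaw":0.98},
    {"gripper":3,"x":-4.8,"y":-2.7,"z":5.6,"yaw":1.12},
    {"gripper":3,"x":-4.8,"y":-2.7,"z":6.3,"yaw":1.26},
    {"gripper":3,"x":-4.8,"y":-2.7,"z":7.0,"yaw":1.4},
    {"gripper":3,"x":-4.8,"y":-2.7,"z":7.6,"yaw":1.54},
    {"gripper":3,"x":-4.8,"y":-2.7,"z":8.1,"yaw":1.68},
  ],
)

```text
t: 16.5
eef_pos: [500.6, 90.3, 147.9]
tool_rot: [3.141, -0.001, -2.503]
ft_force: [1.0, -0.7, -1.9]
width: 0.436
grip_force: 22.1
```

```bash
python3 mv.py "(500,90,145,180)"
```

```text
t 16.5 at [500.6  90.3 147.9] yaw -143.42 w 37.1 F [ 1.  -0.7 -1.9]
[500, 90, 145, 180] -> {'x': 0.07, 'y': 0.01, 'z': 0.29, 'yaw': 0.638}
```

send_rows(
  commands=[
    {"gripper":3,"x":0,"y":0,"z":0,"yaw":0.14},
    {"gripper":3,"x":0,"y":0,"z":0,"yaw":0.28},
    {"gripper":3,"x":0,"y":0,"z":0,"yaw":0.42},
    {"gripper":3,"x":0,"y":0,"z":0,"yaw":0.56},
    {"gripper":3,"x":0,"y":0,"z":0,"yaw":0.64},
    {"gripper":3,"x":0,"y":0,"z":0,"yaw":0.64},
    {"gripper":3,"x":0,"y":0,"z":0,"yaw":0.64},
  ],
)

```text
t: 17.2
eef_pos: [501.2, 90.0, 148.5]
tool_rot: [3.142, -0.001, -3.135]
ft_force: [-0.5, -0.6, -1.4]
width: 0.439
grip_force: 22.1
```

```bash
python3 chk.py; python3 mv.py "(500,90,145,180)"
```

```text
[501.4  89.9 148.6] [ 0.8 -0.1 -1.2] w 36.969890965823474 orange n 616 (np.int64(119), np.int64(130), np.int64(254), np.int64(306))
0 [276.  -0.] [276. -39.] low z 129.0
10 [276.  14.] [276. -18.] low z 107.0
15 [276.  22.] [276.  -7.] low z 97.0
20 [276.  31.] [276.   4.] low z 87.0
30 [276.  50.] [276.  28.] low z 69.0
45 [276.  81.] [276.  64.] low z 47.0
60 [276. 115.] [276. 102.] low z 32.0
80 [276. 161.] [276. 153.] low z 26.0
t 17.25 at [501.4  89.9 148.6] yaw -179.65 w 37.0 F [ 0.8 -0.1 -1.2]
[500, 90, 145, 180] -> {'x': 0.14, 'y': 0.01, 'z': 0.36, 'yaw': 0.006}
```

send_rows(
  commands=[
    {"gripper":3,"x":-0.5,"y":0,"z":0.4,"yaw":0},
    {"gripper":3,"x":-1.5,"y":0,"z":0.8,"yaw":0},
    {"gripper":3,"x":-2.7,"y":0,"z":1.2,"yaw":0},
    {"gripper":3,"x":-4,"y":0,"z":1.6,"yaw":0},
    {"gripper":3,"x":-5,"y":0,"z":2.0,"yaw":0},
    {"gripper":3,"x":-5.7,"y":0,"z":2.3,"yaw":0},
    {"gripper":3,"x":-6,"y":0,"z":2.6,"yaw":0},
    {"gripper":3,"x":-6,"y":0,"z":2.8,"yaw":0},
    {"gripper":3,"x":-6,"y":0,"z":2.8,"yaw":0},
    {"gripper":3,"x":-6,"y":0,"z":2.8,"yaw":0},
  ],
)

```text
t: 18.25
eef_pos: [561.6, 89.7, 121.0]
tool_rot: [-3.142, -0.0, -3.138]
ft_force: [-0.4, 0.3, -1.7]
width: 0.435
grip_force: 22.1
```

```bash
python3 chk.py
```

```text
[561.6  89.7 121.1] [ 0.1  0.2 -1.6] w 37.08434700273998 orange n 616 (np.int64(119), np.int64(130), np.int64(254), np.int64(306))
0 [277.  -1.] [276. -39.] low z 101.0
10 [276.  14.] [276. -19.] low z 79.0
15 [276.  22.] [276.  -7.] low z 69.0
20 [276.  31.] [276.   4.] low z 59.0
30 [276.  50.] [276.  27.] low z 41.0
45 [276.  81.] [276.  64.] low z 19.0
60 [276. 114.] [276. 102.] low z 5.0
80 [276. 160.] [276. 153.] low z -2.0
```

send_rows(
  commands=[
    {"gripper":3,"x":0,"y":0,"z":0.2,"yaw":0},
    {"gripper":3,"x":0.4,"y":0,"z":0.25,"yaw":0},
    {"gripper":3,"x":0.9,"y":0,"z":0.2,"yaw":0},
    {"gripper":3,"x":1.4,"y":0,"z":0.15,"yaw":0},
    {"gripper":3,"x":1.9,"y":0,"z":0.1,"yaw":0},
  ],
)

```text
t: 18.8
eef_pos: [545.4, 89.8, 122.2]
tool_rot: [3.141, 0.007, -3.138]
ft_force: [4.4, 0.2, 18.6]
width: 0.436
grip_force: 25.9
```

```bash
python3 chk.py|head -1
```

```text
[544.6  89.8 122.3] [ 3.8  2.9 17.1] w 37.05519766411024 orange n 511 (np.int64(136), np.int64(146), np.int64(254), np.int64(305))
```

send_rows(
  commands=[
    {"gripper":3,"x":0.5,"y":0,"z":-0.05,"yaw":0},
    {"gripper":3,"x":1.1,"y":0,"z":-0.05,"yaw":0},
    {"gripper":3,"x":1.7,"y":0,"z":0,"yaw":0},
    {"gripper":3,"x":2.3,"y":0,"z":0.05,"yaw":0},
    {"gripper":3,"x":2.9,"y":0,"z":0.12,"yaw":0},
    {"gripper":3,"x":3.4,"y":0,"z":0.2,"yaw":0},
    {"gripper":3,"x":3.4,"y":0,"z":0.2,"yaw":0},
  ],
)

```text
t: 19.55
eef_pos: [509.9, 89.9, 119.8]
tool_rot: [3.141, 0.004, -3.138]
ft_force: [-0.2, 2.4, 19.2]
width: 0.439
grip_force: 29.5
```

```bash
python3 chk.py|head -1; python3 - <<'E'
from station import manip
import cv2,numpy as np
w=manip.read_camera("wrist");t=manip.read_camera("side")
o=np.zeros((420,795,3),np.uint8);o[:,:460]=w[:,50:510];o[:,460:]=cv2.resize(t[130:270,230:342],(335,420),interpolation=cv2.INTER_CUBIC)
cv2.imwrite("pics/p6.png",o[:,:,::-1])
E
```

```text
[510.2  89.9 119.8] [-1.5  2.  20.1] w 37.10719923294538 orange n 323 (np.int64(178), np.int64(184), np.int64(255), np.int64(303))
```

View pics/p6.png

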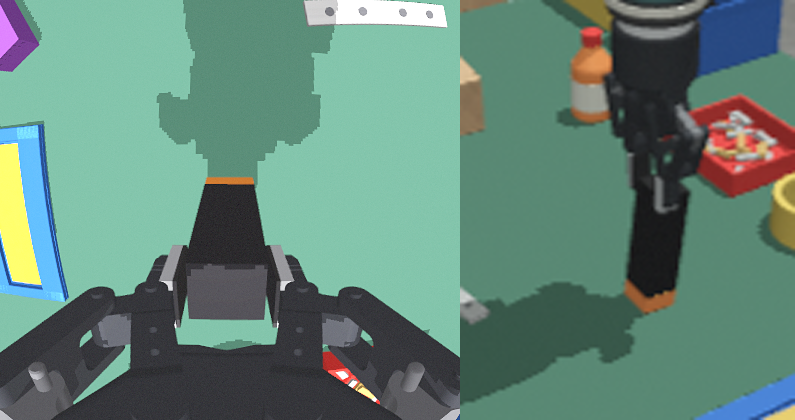

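Housing_a stands upright on its orange end, which shows at (230,181) in the wrist view and (650,295) in the side view. Its closed face points towards -x. Now I'll release, regrip nearer the open face, and lay it down.

send_rows(
  commands=[
    {"gripper":3,"x":0,"y":0,"z":-0.05,"yaw":0},
    {"gripper":3,"x":0,"y":0,"z":-0.1,"yaw":0},
    {"gripper":4.6,"x":0,"y":0,"z":-0.1,"yaw":0},
    {"gripper":4.6,"x":0,"y":0,"z":-0.1,"yaw":0},
    {"gripper":4.6,"x":-0.7,"y":0,"z":-0.3,"yaw":0},
    {"gripper":4.6,"x":-1.3,"y":0,"z":-0.3,"yaw":0},
    {"gripper":4.6,"x":-1.3,"y":0,"z":-0.3,"yaw":0},
  ],
)

```text
t: 20.4
eef_pos: [523.0, 89.5, 120.8]
tool_rot: [3.142, 0.0, -3.139]
ft_force: [-0.2, -0.5, -0.2]
width: 0.541
grip_force: 0.0
```

```bash
python3 chk.py|head -1; python3 - <<'E'
from h import *
d=np.load("wl.npz");im=d['im'];e=[523,90]
print([ (v,im[v,270:282].sum(1).mean().round()) for v in range(180,345,4)])
for x in(545,540,535,505,500,495):print(x,wproj(d,[x,90,130]).round(0))
E
```

```text
[522.4  89.5 120.7] [-0.5 -0.  -0.4] w 45.526500352288664 orange n 190 (np.int64(160), np.int64(164), np.int64(257), np.int64(304))
[(180, np.float64(128.0)), (184, np.float64(120.0)), (188, np.float64(123.0)), (192, np.float64(123.0)), (196, np.float64(124.0)), (200, np.float64(121.0)), (204, np.float64(124.0)), (208, np.float64(122.0)), (212, np.float64(114.0)), (216, np.float64(177.0)), (220, np.float64(175.0)), (224, np.float64(177.0)), (228, np.float64(181.0)), (232, np.float64(182.0)), (236, np.float64(180.0)), (240, np.float64(175.0)), (244, np.float64(178.0)), (248, np.float64(178.0)), (252, np.float64(178.0)), (256, np.float64(175.0)), (260, np.float64(176.0)), (264, np.float64(220.0)), (268, np.float64(289.0)), (272, np.float64(286.0)), (276, np.float64(286.0)), (280, np.float64(264.0)), (284, np.float64(499.0)), (288, np.float64(499.0)), (292, np.float64(500.0)), (296, np.float64(499.0)), (300, np.float64(498.0)), (304, np.float64(497.0)), (308, np.float64(497.0)), (312, np.float64(497.0)), (316, np.float64(499.0)), (320, np.float64(497.0)), (324, np.float64(496.0)), (328, np.float64(499.0)), (332, np.float64(431.0)), (336, np.float64(352.0)), (340, np.float64(353.0)), (344, np.float64(375.0))]
545 [277. 309.]
540 [278. 301.]
535 [278. 292.]
505 [278. 234.]
500 [278. 224.]
495 [278. 213.]
```

send_rows(
  commands=[
    {"gripper":3,"x":0,"y":0,"z":-0.15,"yaw":0},
    {"gripper":3,"x":0,"y":0,"z":-0.15,"yaw":0},
    {"gripper":3,"x":0,"y":0,"z":-0.15,"yaw":0},
    {"gripper":3,"x":0,"y":0,"z":-0.15,"yaw":0},
    {"gripper":3,"x":0,"y":0,"z":-0.05,"yaw":0},
    {"gripper":3,"x":0.55,"y":0,"z":-0.1,"yaw":0},
    {"gripper":3,"x":1.1,"y":0,"z":-0.2,"yaw":0},
    {"gripper":3,"x":1.7,"y":0,"z":-0.25,"yaw":0},
    {"gripper":3,"x":2.25,"y":0,"z":-0.25,"yaw":0},
    {"gripper":3,"x":2.8,"y":0,"z":-0.22,"yaw":0},
    {"gripper":3,"x":3.4,"y":0,"z":-0.2,"yaw":0},
  ],
  grip_force=20,
)

```text
t: 21.55
eef_pos: [487.5, 89.4, 122.8]
tool_rot: [-3.142, -0.0, -3.138]
ft_force: [0.5, 0.5, -0.3]
width: 0.433
grip_force: 20.8
```

```bash
cat > chk2.py <<'E'
from h import *
from station import manip
p=manip.camera_params("wrist");im=manip.read_camera("wrist").astype(int);s=manip.sense()
np.savez("wl.npz",im=im,**{k:np.array(v) for k,v in p.items()})
print(s['eef_pos'].round(1),s['ft_force'].round(1),"w",round(s['width']*85,1))
print("".join("%d:%d "%(v,im[v,270:282].sum(1).mean()) for v in range(0,330,8)))
m=(im[...,0]-im[...,2]>70)&(im[...,0]>110);m[:,:235]=0;m[:,320:]=0
ys,xs=np.nonzero(m[:330]);print(len(ys),(ys.min(),ys.max(),xs.min(),xs.max()) if len(ys) else"")
E
python3 chk2.py
```

```text
[486.5  89.5 122.7] [-0.1  0.1 -0.1] w 36.9
0:337 8:336 16:336 24:336 32:341 40:338 48:338 56:337 64:339 72:339 80:338 88:338 96:338 104:337 112:340 120:340 128:339 136:338 144:337 152:341 160:337 168:338 176:338 184:187 192:201 200:206 208:203 216:206 224:207 232:209 240:209 248:210 256:211 264:482 272:482 280:483 288:483 296:482 304:480 312:482 320:482 328:482 
0
```

send_rows(
  commands=[
    {"gripper":3,"x":0.55,"y":0,"z":0.06,"yaw":0},
    {"gripper":3,"x":1.1,"y":0,"z":0.15,"yaw":0},
    {"gripper":3,"x":1.65,"y":0,"z":0.25,"yaw":0},
    {"gripper":3,"x":2.2,"y":0,"z":0.37,"yaw":0},
    {"gripper":3,"x":2.75,"y":0,"z":0.53,"yaw":0},
    {"gripper":3,"x":3.3,"y":0,"z":0.69,"yaw":0},
    {"gripper":3,"x":3.8,"y":0,"z":0.9,"yaw":0},
    {"gripper":3,"x":4.3,"y":0,"z":1.1,"yaw":0},
    {"gripper":3,"x":4.8,"y":0,"z":1.35,"yaw":0},
    {"gripper":3,"x":5.35,"y":0,"z":1.62,"yaw":0},
    {"gripper":3,"x":5.35,"y":0,"z":1.62,"yaw":0},
  ],
)

```text
t: 22.7
eef_pos: [433.6, 89.3, 106.3]
tool_rot: [-3.141, -0.001, -3.138]
ft_force: [-0.3, -0.3, 0.5]
width: 0.43
grip_force: 22.1
```

```bash
python3 chk2.py; python3 - <<'E'
from station import manip
import cv2,numpy as np
t=manip.read_camera("side");np.save("s7.npy",t)
E
```

```text
[434.1  89.3 106.5] [-0.2  0.2  1.6] w 37.1
0:337 8:338 16:338 24:338 32:339 40:340 48:339 56:341 64:339 72:341 80:342 88:342 96:339 104:341 112:340 120:341 128:339 136:339 144:339 152:340 160:342 168:336 176:339 184:343 192:157 200:155 208:158 216:157 224:157 232:156 240:157 248:159 256:140 264:681 272:676 280:721 288:528 296:529 304:542 312:481 320:485 328:482 
1150 (np.int64(263), np.int64(305), np.int64(255), np.int64(302))
```

send_rows(
  commands=[
    {"gripper":3,"x":0.5,"y":0,"z":0.3,"yaw":0},
    {"gripper":3,"x":0.96,"y":0,"z":0.59,"yaw":0},
    {"gripper":3,"x":1.4,"y":0,"z":0.92,"yaw":0},
    {"gripper":3,"x":1.87,"y":0,"z":1.27,"yaw":0},
    {"gripper":3,"x":2.3,"y":0,"z":1.63,"yaw":0},
    {"gripper":3,"x":2.72,"y":0,"z":2.02,"yaw":0},
    {"gripper":3,"x":3.1,"y":0,"z":2.42,"yaw":0},
    {"gripper":3,"x":3.48,"y":0,"z":2.84,"yaw":0},
    {"gripper":3,"x":4.18,"y":0,"z":3.72,"yaw":0},
    {"gripper":3,"x":4.79,"y":0,"z":4.67,"yaw":0},
    {"gripper":3,"x":5.33,"y":0,"z":5.66,"yaw":0},
    {"gripper":3,"x":5.33,"y":0,"z":5.66,"yaw":0},
  ],
)

```text
t: 24.0
eef_pos: [379.9, 89.1, 49.1]
tool_rot: [-3.141, -0.002, -3.138]
ft_force: [-2.3, 0.4, 1.8]
width: 0.431
grip_force: 25.4
```

```bash
python3 chk2.py
```

```text
[380.6  89.1  49.8] [-1.6 -0.5  0.9] w 36.6
0:349 8:348 16:348 24:351 32:348 40:348 48:347 56:350 64:350 72:349 80:352 88:350 96:352 104:351 112:352 120:351 128:351 136:349 144:351 152:352 160:350 168:351 176:352 184:351 192:349 200:352 208:350 216:138 224:135 232:137 240:136 248:136 256:170 264:253 272:765 280:765 288:754 296:752 304:713 312:765 320:761 328:743 
821 (np.int64(271), np.int64(329), np.int64(260), np.int64(293))
```

send_rows(
  commands=[
    {"gripper":3,"x":0.25,"y":0,"z":0.5,"yaw":0},
    {"gripper":3,"x":0.43,"y":0,"z":1.05,"yaw":0},
    {"gripper":3,"x":0.62,"y":0,"z":1.6,"yaw":0},
    {"gripper":3,"x":0.79,"y":0,"z":2.1,"yaw":0},
    {"gripper":3,"x":0.93,"y":0,"z":2.6,"yaw":0},
    {"gripper":3,"x":1.05,"y":0,"z":3.1,"yaw":0},
    {"gripper":3,"x":1.05,"y":0,"z":3.1,"yaw":0},
  ],
)

```text
t: 24.75
eef_pos: [373.5, 89.3, 20.2]
tool_rot: [3.141, 0.006, -3.138]
ft_force: [3.9, 2.1, 22.1]
width: 0.433
grip_force: 43.9
```

```bash
python3 chk2.py
```

```text
[373.5  89.3  20.2] [ 1.3  1.  25.4] w 36.9
0:359 8:356 16:359 24:359 32:358 40:358 48:359 56:359 64:359 72:360 80:361 88:360 96:362 104:361 112:359 120:362 128:360 136:360 144:362 152:360 160:362 168:362 176:361 184:361 192:363 200:362 208:362 216:361 224:363 232:122 240:129 248:126 256:123 264:184 272:300 280:290 288:765 296:765 304:759 312:759 320:731 328:726 
734 (np.int64(281), np.int64(329), np.int64(259), np.int64(294))
```

send_rows(
  commands=[
    {"gripper":3,"x":0,"y":0,"z":-0.1,"yaw":0},
    {"gripper":3,"x":0,"y":0,"z":-0.15,"yaw":0},
    {"gripper":5.2,"x":0,"y":0,"z":-0.15,"yaw":0},
    {"gripper":5.2,"x":0,"y":0,"z":-0.15,"yaw":0},
    {"gripper":5.2,"x":0,"y":0,"z":-2.5,"yaw":0},
    {"gripper":5.2,"x":0,"y":0,"z":-6,"yaw":0},
    {"gripper":5.2,"x":-3,"y":0,"z":-8,"yaw":0},
    {"gripper":5.2,"x":-6,"y":0,"z":-8,"yaw":0},
    {"gripper":5.2,"x":-6,"y":0,"z":-8,"yaw":0},
  ],
)

```text
t: 25.7
eef_pos: [434.3, 89.2, 99.5]
tool_rot: [-3.142, 0.003, -3.139]
ft_force: [0.7, -0.6, -0.7]
width: 0.608
grip_force: 0.0
```

```bash
python3 chk2.py; python3 - <<'E'
import numpy as np,cv2
d=np.load("wl.npz");o=np.zeros((420,795,3),np.uint8);o[:,:560]=d['im']
from station import manip
t=manip.read_camera("top");o[:200,560:]=cv2.resize(t[140:250,230:360],(235,200),interpolation=cv2.INTER_CUBIC);t=manip.read_camera("side");o[210:410,560:]=cv2.resize(t[180:290,190:320],(235,200),interpolation=cv2.INTER_CUBIC)
cv2.imwrite("pics/p10.png",o[:,:,::-1].astype(np.uint8))
E
```

```text
[431.8  89.2  98.9] [-1.6 -0.  -0.3] w 52.0
0:304 8:307 16:306 24:304 32:304 40:305 48:306 56:307 64:307 72:305 80:304 88:307 96:307 104:306 112:178 120:180 128:534 136:466 144:575 152:570 160:593 168:739 176:702 184:764 192:756 200:738 208:738 216:661 224:764 232:678 240:658 248:659 256:310 264:322 272:578 280:572 288:554 296:444 304:444 312:442 320:447 328:443 
3644 (np.int64(127), np.int64(290), np.int64(252), np.int64(303))
```

View pics/p10.png

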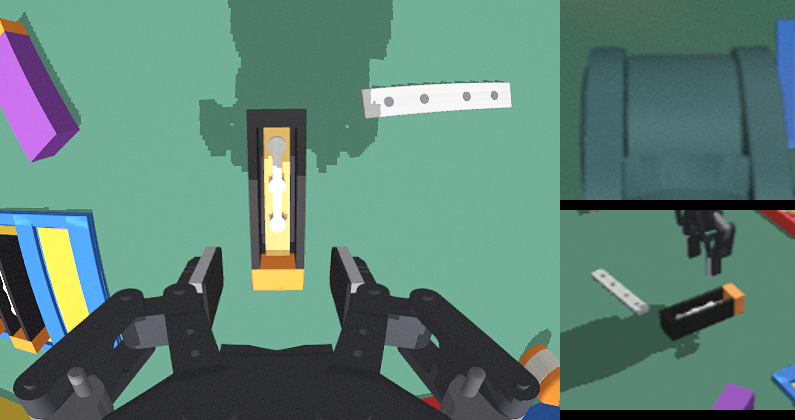

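Housing_a now lies open face up on the bench, orange end towards +x. Its corners are (247,109), (306,109), (303,290) and (252,290).

```bash
python3 - <<'E'
from h import *
d=np.load("wl.npz")
P=np.array([watz(d,p,34)[:2] for p in [(303,290),(252,290),(247,109),(306,109)]]);o=(P[0]+P[1])/2;b=(P[2]+P[3])/2
print(P.round(1).tolist(),P.mean(0),(o+b)/2,np.degrees(np.arctan2(*(o-b)[::-1])),np.linalg.norm(o-b))
E
python3 mv.py "(433,90,6.5,180)"
```

```text
[[491.8, 109.2], [491.9, 71.2], [362.3, 70.5], [362.2, 107.7]] [427.03976273  89.62779481] [427.03976273  89.62779481] 0.4719924547225848 129.63799637487364
t 25.85 at [429.7  89.3  98.5] yaw -179.82 w 51.3 F [ 0.3 -0.   0.9]
[433, 90, 6.5, 180] -> {'x': -0.33, 'y': 0.07, 'z': 9.2, 'yaw': 0.003}
```

send_rows(
  commands=[
    {"gripper":5.4,"x":0,"y":0,"z":0,"yaw":0},
    {"gripper":5.4,"x":0,"y":0,"z":0,"yaw":0},
  ],
)

```text
t: 26.05
eef_pos: [429.9, 89.3, 98.9]
tool_rot: [-3.142, -0.001, -3.138]
ft_force: [-1.4, -0.1, 0.4]
width: 0.633
grip_force: 0.0
```

```bash
python3 mv.py "(428,89.6,6.5,180.3)"; python3 chk2.py
```

```text
t 26.05 at [429.9  89.3  98.9] yaw -179.81 w 53.8 F [-1.4 -0.1  0.4]
[428, 89.6, 6.5, 180.3] -> {'x': 0.19, 'y': 0.03, 'z': 9.24, 'yaw': -0.002}
[430.1  89.3  99. ] [ 0.1  0.2 -0.4] w 53.5
0:316 8:315 16:314 24:314 32:317 40:315 48:316 56:315 64:317 72:316 80:317 88:317 96:316 104:319 112:316 120:180 128:183 136:530 144:495 152:585 160:599 168:675 176:741 184:691 192:765 200:744 208:740 216:739 224:691 232:765 240:667 248:667 256:493 264:327 272:329 280:583 288:577 296:484 304:453 312:455 320:454 328:455 
3627 (np.int64(135), np.int64(295), np.int64(252), np.int64(303))
```

```bash
python3 - <<'E'
from h import *
d=np.load("wl.npz");im=d['im']
print([int(x) for x in im[108:122,275].sum(1)],[int(x) for x in im[288:302,275].sum(1)])
for v in(115,116,117,118,294,295,296):print(v,watz(d,(276,v),34).round(1))
E
```

```text
[309, 330, 305, 319, 321, 314, 320, 226, 159, 171, 178, 173, 173, 190] [578, 578, 579, 577, 575, 576, 576, 557, 486, 452, 453, 453, 457, 455]
115 [361.6  88.9  34. ]
116 [362.2  88.9  34. ]
117 [362.9  88.9  34. ]
118 [363.5  88.9  34. ]
294 [490.1  89.2  34. ]
295 [491.   89.2  34. ]
296 [491.9  89.2  34. ]
```

send_rows(
  commands=[
    {"gripper":5.4,"x":0.3,"y":0.03,"z":4,"yaw":-0.003},
    {"gripper":5.4,"x":0.3,"y":0.03,"z":7,"yaw":-0.003},
    {"gripper":5.4,"x":0.3,"y":0.03,"z":8.7,"yaw":-0.003},
    {"gripper":5.4,"x":0.3,"y":0.03,"z":9.2,"yaw":-0.003},
    {"gripper":5.4,"x":0.3,"y":0.03,"z":9.2,"yaw":-0.003},
    {"gripper":5.4,"x":0.3,"y":0.03,"z":9.2,"yaw":-0.003},
    {"gripper":3,"x":0.3,"y":0.03,"z":9.2,"yaw":-0.003},
    {"gripper":3,"x":0.3,"y":0.03,"z":9.2,"yaw":-0.003},
    {"gripper":3,"x":0.3,"y":0.03,"z":9.2,"yaw":-0.003},
    {"gripper":3,"x":0.3,"y":0.03,"z":9.2,"yaw":-0.003},
  ],
  grip_force=40,
)

```text
t: 27.1
eef_pos: [428.3, 89.7, 8.1]
tool_rot: [3.141, 0.002, -3.135]
ft_force: [-1.4, 0.1, 9.8]
width: 0.438
grip_force: 40.1
```

```bash
python3 mv.py "(531.5,-121.5,70,180)"
```

```text
t 27.1 at [428.3  89.7   8.1] yaw -179.63 w 37.2 F [-1.4  0.1  9.8]
[531.5, -121.5, 70, 180] -> {'x': -10.18, 'y': -21.18, 'z': -6.19, 'yaw': 0.006}
```

send_rows(
  commands=[
    {"gripper":3,"x":0,"y":0,"z":-3.5,"yaw":0},
    {"gripper":3,"x":0,"y":0,"z":-7,"yaw":0.006},
    {"gripper":3,"x":-3,"y":-5,"z":-7,"yaw":0.006},
    {"gripper":3,"x":-5.5,"y":-10,"z":-7,"yaw":0.006},
    {"gripper":3,"x":-8,"y":-15,"z":-7,"yaw":0.006},
    {"gripper":3,"x":-10,"y":-19,"z":-7,"yaw":0.006},
    {"gripper":3,"x":-10.2,"y":-21.2,"z":-7,"yaw":0.006},
    {"gripper":3,"x":-10.2,"y":-21.2,"z":-7,"yaw":0.006},
    {"gripper":3,"x":-10.2,"y":-21.2,"z":-7,"yaw":0.006},
    {"gripper":3,"x":-10.2,"y":-21.2,"z":-7,"yaw":0.006},
    {"gripper":3,"x":-10.2,"y":-21.2,"z":-7,"yaw":0.006},
  ],
)

```text
t: 28.2
eef_pos: [530.7, -120.7, 77.3]
tool_rot: [3.141, -0.0, -3.14]
ft_force: [0.2, 0.0, -2.0]
width: 0.437
grip_force: 41.8
```

```bash
python3 mv.py "(532,-121.7,20,180)"
```

```text
t 28.2 at [ 530.7 -120.7   77.3] yaw -179.92 w 37.1 F [ 0.2  0.  -2. ]
[532, -121.7, 20, 180] -> {'x': -0.13, 'y': -0.1, 'z': 5.73, 'yaw': 0.001}
```

send_rows(
  commands=[
    {"gripper":3,"x":-0.1,"y":-0.1,"z":2,"yaw":0},
    {"gripper":3,"x":-0.1,"y":-0.1,"z":4,"yaw":0},
    {"gripper":3,"x":-0.1,"y":-0.1,"z":5.2,"yaw":0},
    {"gripper":3,"x":-0.1,"y":-0.1,"z":5.8,"yaw":0},
    {"gripper":3,"x":-0.1,"y":-0.1,"z":5.8,"yaw":0},
    {"gripper":3,"x":-0.1,"y":-0.1,"z":5.8,"yaw":0},
    {"gripper":3,"x":-0.1,"y":-0.1,"z":5.8,"yaw":0},
  ],
)

```text
t: 28.9
eef_pos: [532.5, -122.9, 19.8]
tool_rot: [-3.141, 0.001, -3.141]
ft_force: [-0.6, -0.6, -0.6]
width: 0.433
grip_force: 41.8
```

```bash
python3 - <<'E'
from h import *
from station import manip
s=manip.sense();p=manip.camera_params("wrist");im=manip.read_camera("wrist").astype(int)
np.savez("wl.npz",im=im,**{k:np.array(v) for k,v in p.items()});d=np.load("wl.npz")
print(s['eef_pos'].round(1))
# bar black-end row at its top; edges along a row; tray blue lane edges just beyond bar end
for x,z in((465,46),(460,46),(458,5),(456,10)):print(x,z,wproj(d,[x,-121.7,z]).round(0))
for x in(447,450,459,462): 
  v=int(wproj(d,[x,-121.7,5 if x>456 else 10])[1]);print(x,v,[tuple(im[v,u]) for u in range(225,330,5)])
v=int(wproj(d,[468,-121.7,45])[1]);row=im[v,210:345].sum(1);e=np.nonzero(row<200)[0]+210;print("bar row",v,e.min(),e.max(),[watz(d,(u,v),46).round(1)[1] for u in(e.min(),e.max())])
E
```

```text
[ 532.5 -122.9   19.8]
465 46 [280. 122.]
460 46 [280. 108.]
458 5 [279. 104.]
456 10 [279. 100.]
447 80 [(np.int64(73), np.int64(144), np.int64(230)), (np.int64(75), np.int64(145), np.int64(231)), (np.int64(79), np.int64(147), np.int64(231)), (np.int64(77), np.int64(146), np.int64(232)), (np.int64(77), np.int64(145), np.int64(233)), (np.int64(77), np.int64(145), np.int64(232)), (np.int64(81), np.int64(147), np.int64(233)), (np.int64(75), np.int64(146), np.int64(232)), (np.int64(74), np.int64(144), np.int64(231)), (np.int64(80), np.int64(148), np.int64(233)), (np.int64(82), np.int64(147), np.int64(233)), (np.int64(80), np.int64(145), np.int64(233)), (np.int64(80), np.int64(146), np.int64(232)), (np.int64(79), np.int64(147), np.int64(233)), (np.int64(82), np.int64(147), np.int64(232)), (np.int64(80), np.int64(147), np.int64(232)), (np.int64(77), np.int64(146), np.int64(232)), (np.int64(77), np.int64(147), np.int64(232)), (np.int64(75), np.int64(146), np.int64(231)), (np.int64(78), np.int64(146), np.int64(233)), (np.int64(83), np.int64(150), np.int64(234))]
450 86 [(np.int64(71), np.in
[... 2255 characters left out ...]
int64(250), np.int64(218), np.int64(79)), (np.int64(249), np.int64(217), np.int64(74)), (np.int64(250), np.int64(218), np.int64(77)), (np.int64(251), np.int64(219), np.int64(81)), (np.int64(251), np.int64(220), np.int64(81)), (np.int64(250), np.int64(218), np.int64(81)), (np.int64(250), np.int64(218), np.int64(81)), (np.int64(250), np.int64(219), np.int64(82)), (np.int64(251), np.int64(219), np.int64(80)), (np.int64(250), np.int64(218), np.int64(82)), (np.int64(251), np.int64(220), np.int64(80)), (np.int64(250), np.int64(218), np.int64(78)), (np.int64(255), np.int64(221), np.int64(68)), (np.int64(81), np.int64(149), np.int64(233))]
bar row 130 224 309 [np.float64(-141.8), np.float64(-111.4)]
```

```bash
python3 - <<'E'
from h import *
d=np.load("wl.npz");im=d['im']
r=im[110];y=np.nonzero((r[:,0]>200)&(r[:,2]<130))[0];y=y[(y>200)&(y<350)];print(y.min(),y.max(),watz(d,(y.min()-.5,110),5),watz(d,(y.max()+.5,110),5))
print([(u,int(im[126,u].sum())) for u in range(212,345,3)])
for v in (120,126,135):
  r=im[v];b=np.nonzero((r.max(1)<90))[0];b=b[(b>205)&(b<350)];print(v,b.min(),b.max(),watz(d,(b.min()-.5,v),46)[:2],watz(d,(b.max()+.5,v),46)[:2])
E
```

```text
239 320 [ 460.66975172 -141.08840253    5.        ] [ 460.60966152 -101.82668405    5.        ]
[(212, 463), (215, 459), (218, 469), (221, 472), (224, 258), (227, 158), (230, 185), (233, 204), (236, 199), (239, 208), (242, 209), (245, 202), (248, 216), (251, 215), (254, 208), (257, 215), (260, 216), (263, 212), (266, 220), (269, 222), (272, 218), (275, 216), (278, 218), (281, 226), (284, 212), (287, 206), (290, 215), (293, 212), (296, 220), (299, 214), (302, 210), (305, 221), (308, 215), (311, 209), (314, 201), (317, 212), (320, 210), (323, 199), (326, 188), (329, 377), (332, 473), (335, 468), (338, 467), (341, 466), (344, 468)]Traceback (most recent call last):
  File "<stdin>", line 6, in <module>
    return umr_minimum(a, axis, None, out, keepdims, initial, where)
ValueError: zero-size array to reduction operation minimum which has no identity
```

send_rows(
  commands=[
    {"gripper":3,"x":0,"y":0.13,"z":0,"yaw":0},
    {"gripper":3,"x":0,"y":0.13,"z":0.3,"yaw":0},
    {"gripper":3,"x":0,"y":0.13,"z":0.55,"yaw":0},
    {"gripper":3,"x":0,"y":0.13,"z":0.65,"yaw":0},
    {"gripper":3,"x":0,"y":0.13,"z":0.65,"yaw":0},
  ],
)

```text
t: 29.45
eef_pos: [531.9, -121.5, 12.3]
tool_rot: [3.141, -0.0, -3.141]
ft_force: [0.4, 0.2, -2.2]
width: 0.435
grip_force: 41.9
```

send_rows(
  commands=[
    {"gripper":3,"x":0,"y":0,"z":0.05,"yaw":0},
    {"gripper":3,"x":0,"y":0,"z":0.08,"yaw":0},
    {"gripper":3,"x":0,"y":0,"z":0.08,"yaw":0},
  ],
)

```text
t: 29.75
eef_pos: [532.0, -121.5, 12.1]
tool_rot: [-3.141, 0.0, -3.141]
ft_force: [-2.4, 0.5, 4.8]
width: 0.435
grip_force: 42.7
```

Contact, so I'll release and retreat.

send_rows(
  commands=[
    {"gripper":5.2,"x":0,"y":0,"z":0,"yaw":0},
    {"gripper":5.2,"x":0,"y":0,"z":0,"yaw":0},
    {"gripper":5.2,"x":0,"y":0,"z":-0.5,"yaw":0},
    {"gripper":5.2,"x":0,"y":0,"z":-3,"yaw":0},
    {"gripper":5.2,"x":0,"y":0,"z":-7,"yaw":0},
    {"gripper":5.2,"x":5,"y":5,"z":-11,"yaw":0},
    {"gripper":5.2,"x":10,"y":10,"z":-14,"yaw":0},
    {"gripper":5.2,"x":12,"y":20,"z":-14,"yaw":0},
    {"gripper":5.2,"x":12,"y":25,"z":-14,"yaw":0},
    {"gripper":5.2,"x":12,"y":25,"z":-14,"yaw":0},
  ],
)

```text
t: 30.75
eef_pos: [423.4, 84.2, 147.5]
tool_rot: [3.142, 0.001, 3.141]
ft_force: [1.1, -0.6, -0.2]
width: 0.611
grip_force: 0.0
```

```bash
python3 - <<'E'
from h import *
from station import manip
t=manip.read_camera("top").astype(int);t0=cam("top")['im'].astype(int);print(manip.sense()['eef_pos'])
# orange ends and black extents of the three housings in the tray
c=t[150:225,345:455];o=(c[...,0]>150)&(c[...,1]<150)&(c[...,2]<110);n,l,s,ce=cv2.connectedComponentsWithStats(o.astype(np.uint8))
print("orange",[(s[i].tolist(),ce[i].round(1)+[345,150]) for i in range(1,n) if s[i][4]>15])
b=c.max(2)<60;n,l,s,ce=cv2.connectedComponentsWithStats(b.astype(np.uint8));print("black",[s[i].tolist() for i in range(1,n) if s[i][4]>60])
# bystander changes outside the arm
D=(abs(t-t0).sum(2)>120);n,l,s,ce=cv2.connectedComponentsWithStats(D.astype(np.uint8));print("changed",[s[i].tolist() for i in range(1,n) if s[i][4]>25])
E
```

```text
[421.17473299  89.95492217 148.08024764]
orange [([18, 9, 16, 7, 84], array([371.3, 162.5])), ([49, 8, 15, 8, 116], array([401. , 161.4])), ([79, 10, 15, 7, 103], array([431., 163.])), ([82, 20, 6, 8, 18], array([429.2, 172.7]))]
black [[27, 17, 7, 45, 124], [46, 16, 18, 45, 383], [75, 17, 19, 46, 497]]
changed [[184, 139, 24, 57, 450], [191, 150, 12, 37, 270], [350, 158, 30, 59, 872], [389, 158, 21, 59, 855], [298, 185, 15, 15, 121], [272, 195, 34, 37, 606], [264, 216, 5, 12, 37], [345, 225, 4, 21, 49], [354, 245, 22, 41, 423], [243, 251, 16, 12, 134], [352, 254, 23, 38, 106], [348, 265, 3, 19, 35], [11, 317, 93, 65, 2345], [3, 338, 34, 25, 113], [0, 344, 35, 76, 1387], [277, 363, 10, 10, 66], [353, 364, 10, 10, 67], [287, 366, 104, 54, 2158], [284, 380, 28, 40, 111], [281, 385, 13, 29, 80], [176, 391, 56, 29, 1222], [396, 407, 8, 13, 79]]
```

send_rows(
  commands=[
    {"gripper":5.2,"x":5,"y":5,"z":-3,"yaw":0},
    {"gripper":5.2,"x":10,"y":12,"z":-6,"yaw":0},
    {"gripper":5.2,"x":18,"y":35,"z":-8,"yaw":0},
    {"gripper":5.2,"x":18,"y":35,"z":-8,"yaw":0},
    {"gripper":5.2,"x":18,"y":35,"z":-8,"yaw":0},
    {"gripper":5.2,"x":18,"y":35,"z":-8,"yaw":0},
    {"gripper":5.2,"x":18,"y":35,"z":-8,"yaw":0},
    {"gripper":5.2,"x":18,"y":35,"z":-8,"yaw":0},
    {"gripper":5.2,"x":18,"y":35,"z":-8,"yaw":0},
    {"gripper":5.2,"x":18,"y":35,"z":-8,"yaw":0},
  ],
)

```text
t: 31.8
eef_pos: [243.5, 433.7, 226.6]
tool_rot: [-3.142, 0.0, -3.139]
ft_force: [1.1, -0.2, -0.7]
width: 0.61
grip_force: 0.0
```

```bash
python3 - <<'E'
from h import *
from station import manip
t=manip.read_camera("top").astype(int);t0=cam("top")['im'].astype(int);s=manip.sense();print(s['eef_pos'],s['t'])
D=(abs(t-t0).sum(2)>120);n,l,s,ce=cv2.connectedComponentsWithStats(D.astype(np.uint8));print("changed",[s[i].tolist() for i in range(1,n) if s[i][4]>25])
c=t[150:225,345:455];b=c.max(2)<75;n,l,s,ce=cv2.connectedComponentsWithStats(b.astype(np.uint8));print("black",[s[i].tolist() for i in range(1,n) if s[i][4]>60])
for im in(t0,t):
    m=(im[...,2]-im[...,1]>50)&(im[...,0]-im[...,1]>30);n,l,s,ce=cv2.connectedComponentsWithStats(m.astype(np.uint8));print("purple",[(ce[i].round(1).tolist(),int(s[i][4])) for i in range(1,n) if s[i][4]>40])
a=t[150:225,345:455];print("lane profile",[tuple(map(int,a[40,k])) for k in range(14,100,4)])
E
```

```text
[244.03667908 432.58591556 226.44180224] 31.85
changed [[184, 139, 24, 57, 447], [191, 150, 12, 37, 269], [360, 158, 20, 58, 693], [389, 158, 21, 59, 861], [298, 185, 14, 15, 104], [269, 210, 17, 16, 70], [0, 317, 64, 103, 1285], [16, 317, 57, 43, 377], [58, 316, 66, 30, 1010], [29, 329, 27, 28, 282], [97, 334, 14, 6, 63], [74, 344, 30, 32, 395], [0, 349, 17, 18, 90]]
black [[17, 17, 17, 45, 355], [46, 16, 18, 46, 436], [75, 17, 19, 46, 540]]
purple [([371.3, 267.0], 765), ([190.6, 330.7], 821)]
purple [([371.4, 267.0], 766), ([190.5, 330.7], 823)]
lane profile [(66, 107, 179), (32, 40, 47), (135, 115, 86), (185, 187, 188), (61, 55, 52), (52, 68, 112), (68, 114, 192), (61, 111, 189), (21, 30, 50), (60, 50, 43), (169, 171, 173), (147, 143, 134), (17, 22, 23), (62, 109, 186), (60, 110, 190), (32, 59, 116), (7, 15, 15), (103, 96, 92), (174, 175, 175), (0, 2, 0), (39, 60, 106), (55, 105, 188)]
```

Only the two loose housings have moved. All three housings sit matched in their lanes, so I'm handing the job in.

```bash
python3 -c "
from station import manip
print(manip.job_done())"
```

```text
the job is handed in; nothing more can be done
None
```

The job is handed in at about 32 s of the 72 s: both loose housings lie open face up in the two empty lanes with orange ends matching the one already there, the face-down one turned over and set down by hand, and the top camera shows nothing else moved.

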